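# Pressure-test the transmitters on the manifold

### The arm

A 6-joint arm with a two-finger parallel gripper is mounted at the origin on the work surface. World frame = base frame: x ahead of the robot, y to its left, z up, the work surface at z = 0. Lengths are in m, angles in rad, forces in N, time in s.
With the tool pointing down it reaches from about 0.375 to 0.9 m from the base axis. Payload 3.1 kg.
Tool frame: the origin (TCP) lies on the centre line of the jaws, within the pads' length; the fingertips stand 19 mm ahead of it and the grasp point (between the pads) is the TCP; z points along the fingers, y is the line along which they close (so a half turn about z gives the same grasp; the last joint's range is limited). The gripper opens to 85 mm and grips with 20 to 120 N. Pads are 22 mm wide; open, the fingers measure 114 mm over their backs; the gripper's body (76 mm by 85 mm) begins 54 mm behind the grasp point. The pads swing forward as they close: fully open they stand 13 mm farther back than shut.
Start: joints at [1.081, 0.527, 1.433, -0, 1.181, -0.178], TCP at [0.191, 0.595, 0.229] pointing down, gripper open.
Joint ranges: [-3.08, 3.08], [-0.75, 2.2], [0.22, 2.44], [-1.43, 4.57], [0, 2.65], [-2.85, 2.85]. Speed limits (rad/s): [2.79, 2.79, 3.14, 3.14, 3.14, 3.14].

### API

Orientations are given as a unit quaternion [x, y, z, w].
In Python, from station import manip, cams, sign_off gives the robot as it stands.
- The arm moves only by the tool carry_out, never from a script. Its argument "targets" is a list that holds one entry, the list of rows, each a list of 7 numbers: the shift along the tool's x, y, z in cm, then the turn, a rotation vector about the tool's x, y, z in degrees, then the finger opening in cm, from 0 to 8.54. A call has 1 to 12 rows; each row is the pose to reach, as a shift and turn from the pose commanded when the call began, along the tool's axes at that moment; what a row does not reach only later rows make up. A row lasts 1/12 s, in which the tool goes at most 41.7 mm and 7.16 degrees, less where a joint would pass 70% of its speed; a pose out of reach is approached as far as the arm can. A call with a gripper value outside its range is refused whole. The fingers move at their own pace and stop on an object; "force" is the grip in N (left out, the last holds). Time passes only in rows, so rows that repeat a pose let the fingers close. It gives the time, the measured TCP pose, the force, the opening and the grip force at its end, in the units of the state.
- manip.sense(): the state, without advancing time (a new reading comes with each control period).
- cams.snapshot(name): name is "side" or "top"; returns the picture (400x640x3 uint8, red, green, blue); there is no depth.
- cams.camera_info(name): a dict with "K" (3x3 intrinsics, pixels), "k1" (the pictures are not rectified: a ray, as slopes to the right and down, at radius r is drawn at 1 + k1 r^2 times it, then the intrinsics apply), "T" (4x4, takes a point from camera to world coordinates). Camera axes: x right, y down, z forward; pixel columns grow to the right and rows downward; lengths in m; the calibration is good to about 2 mm. A picture is of the moment at which its call begins. camera_info takes no time and is no camera call.
- sign_off(): hands the job in; it is judged then, once.
The state is a dict: "t": time; "q": joint angles; "qd": joint speeds; "tau": joint torques, N m; "tcp_pos": TCP position; "tool_rot": TCP orientation; "force": force on the tool from outside, world axes, zero at the start; "ft_torque": the same for the moment, N m; "finger_gap": opening from 0.0 (shut) to 1.0 (fully open); "gripper_force": force on a finger pad.
Only numpy, scipy, OpenCV 4.12 (cv2) and the standard library are available. Lean on these libraries where they do the work, as an engineer would, in place of code of your own. Each camera call takes 0.05 s, during which the arm holds its last target. There are 200 camera calls.

### The job

Pressure-test all the transmitters lying on the mat: push each one's stem fully home into a port of the manifold, one to a port, then, with all of them in place, give the hand pump three full strokes, each time pressing its plunger right down to its stop, holding it there for about a second and letting it come all the way back up. Afterwards pull the transmitters out and lay them all flat inside the empty tray, and leave the gauge, the wrench and the bench meter where they are.

Things in the scene. Friction and masses are not known exactly. Their poses are not given: they have to be found in the camera images.
- transmitter1: Pressure transmitter (up to three alike). Aluminium housing 85 mm long, 32 x 32 mm square; from its front a round steel stem 14 mm thick, 50 mm long (last 6 mm tapered to 7); black connector 20 mm thick, 14 mm long behind. 0.2 kg. Origin: middle of the housing; +x along the stem; front face at x = 42.5 mm. Starts flat on the mat, origin 19 mm up, stem roughly away from the robot
- tip1 (a point): end of the stem of transmitter1, at x = 92.5 mm on the transmitter's axis; axes as the transmitter's
- transmitter2: Pressure transmitter (up to three alike). Aluminium housing 85 mm long, 32 x 32 mm square; from its front a round steel stem 14 mm thick, 50 mm long (last 6 mm tapered to 7); black connector 20 mm thick, 14 mm long behind. 0.2 kg. Origin: middle of the housing; +x along the stem; front face at x = 42.5 mm. Starts flat on the mat, origin 19 mm up, stem roughly away from the robot
- tip2 (a point): end of the stem of transmitter2, at x = 92.5 mm on the transmitter's axis; axes as the transmitter's
- transmitter3: Pressure transmitter (up to three alike). Aluminium housing 85 mm long, 32 x 32 mm square; from its front a round steel stem 14 mm thick, 50 mm long (last 6 mm tapered to 7); black connector 20 mm thick, 14 mm long behind. 0.2 kg. Origin: middle of the housing; +x along the stem; front face at x = 42.5 mm. Starts flat on the mat, origin 19 mm up, stem roughly away from the robot
- tip3 (a point): end of the stem of transmitter3, at x = 92.5 mm on the transmitter's axis; axes as the transmitter's
- manifold: Fixed test manifold: upright steel port plate 310 mm wide (y), 40 thick (x), 78 high, with three level through holes; 20 mm behind it a header block 310 wide, 30 thick, 72 high, a brass fitting on it behind each port. A gauge on the header at y = +138 mm reaches 176 mm. Origin: on the table under the middle of the plate's front face; +x points into the holes, away from the robot
- port1 (a point): mouth centre of the left (y = +95 mm) port in the plate's front face, 55 mm above the table. Hole 17 mm in diameter, through the 40 mm plate, level, along the manifold's +x; axes as the manifold's. A transmitter fits any port; fully home, its front face is against the plate and its stem tip 50 mm past this point. Let go, it stays, drooping up to 6 degrees
- port2 (a point): mouth centre of the middle (y = 0) port in the plate's front face, 55 mm above the table. Hole 17 mm in diameter, through the 40 mm plate, level, along the manifold's +x; axes as the manifold's. A transmitter fits any port; fully home, its front face is against the plate and its stem tip 50 mm past this point. Let go, it stays, drooping up to 6 degrees
- port3 (a point): mouth centre of the right (y = -95 mm) port in the plate's front face, 55 mm above the table. Hole 17 mm in diameter, through the 40 mm plate, level, along the manifold's +x; axes as the manifold's. A transmitter fits any port; fully home, its front face is against the plate and its stem tip 50 mm past this point. Let go, it stays, drooping up to 6 degrees
- mat: fixed black rubber mat 200 x 300 x 3 mm on which the transmitters lie at the start; origin under its middle
- tray: Fixed open grey tray, outside 200 mm (x) x 290 mm (y), walls 5 mm thick and 22 mm high, floor 5 mm thick; empty at the start. Origin under its middle. A transmitter lying flat in it has its origin 21 mm above the table.
- pump: Fixed hand pump: base 85 x 85 mm, aluminium barrel 48 mm in diameter, 95 mm high, with an upright spring plunger on top. Origin under its middle.
- plunger (a joint): how far the pump's plunger is pressed down, in m: 0 up (at rest), 0.022 at its stop. Its spring pushes back with about 4 N at the top and 10 N at the stop, and lifts it again when let go.
- plunger_top (a point): middle of the top face of the plunger's round black head (46 mm in diameter, 14 mm thick); 140 mm above the table when up; moves with the plunger; vertical stroke 22 mm
- gauge: pressure gauge lying on its back, black, 84 mm across, 36 mm high, with a stem; bystander; origin under its middle
- wrench: steel open-ended wrench, 180 mm long, lying flat; bystander; origin under its middle
- meter: grey bench meter, 100 x 140 x 50 mm, green display on top; bystander; origin under its middle
Not all that is in view belongs to the job. What is shaped like the transmitter3 but green or yellow is not meant.

How it is judged:
On the way, in this order (a step that is already met when the one before it is completed fails the run):
1. every transmitter's stem is fully home in a port (((x of tip1 in the frame of port1 above 0.043 m and y of tip1 in the frame of port1 between -0.008 and 0.008 m and z of tip1 in the frame of port1 between -0.008 and 0.008 m and angle between the x axis of transmitter1 and the x axis of manifold, either way round below 0.2 rad) or (x of tip1 in the frame of port2 above 0.043 m and y of tip1 in the frame of port2 between -0.008 and 0.008 m and z of tip1 in the frame of port2 between -0.008 and 0.008 m and angle between the x axis of transmitter1 and the x axis of manifold, either way round below 0.2 rad) or (x of tip1 in the frame of port3 above 0.043 m and y of tip1 in the frame of port3 between -0.008 and 0.008 m and z of tip1 in the frame of port3 between -0.008 and 0.008 m and angle between the x axis of transmitter1 and the x axis of manifold, either way round below 0.2 rad)) and ((x of tip2 in the frame of port1 above 0.043 m and y of tip2 in the frame of port1 between -0.008 and 0.008 m and z of tip2 in the frame of port1 between -0.008 and 0.008 m and angle between the x axis of transmitter2 and the x axis of manifold, either way round below 0.2 rad) or (x of tip2 in the frame of port2 above 0.043 m and y of tip2 in the frame of port2 between -0.008 and 0.008 m and z of tip2 in the frame of port2 between -0.008 and 0.008 m and angle between the x axis of transmitter2 and the x axis of manifold, either way round below 0.2 rad) or (x of tip2 in the frame of port3 above 0.043 m and y of tip2 in the frame of port3 between -0.008 and 0.008 m and z of tip2 in the frame of port3 between -0.008 and 0.008 m and angle between the x axis of transmitter2 and the x axis of manifold, either way round below 0.2 rad)) and ((x of tip3 in the frame of port1 above 0.043 m and y of tip3 in the frame of port1 between -0.008 and 0.008 m and z of tip3 in the frame of port1 between -0.008 and 0.008 m and angle between the x axis of transmitter3 and the x axis of manifold, either way round below 0.2 rad) or (x of tip3 in the frame of port2 above 0.043 m and y of tip3 in the frame of port2 between -0.008 and 0.008 m and z of tip3 in the frame of port2 between -0.008 and 0.008 m and angle between the x axis of transmitter3 and the x axis of manifold, either way round below 0.2 rad) or (x of tip3 in the frame of port3 above 0.043 m and y of tip3 in the frame of port3 between -0.008 and 0.008 m and z of tip3 in the frame of port3 between -0.008 and 0.008 m and angle between the x axis of transmitter3 and the x axis of manifold, either way round below 0.2 rad))), for 0.2 s.
2. with all of them home, the plunger is pressed down to its stop and held: stroke 1 (all of step 1 and value of joint plunger above 0.0195 m), for 0.5 s.
3. the plunger is back up after stroke 1 (value of joint plunger below 0.004 m), for 0.1 s.
4. with all of them home, the plunger is pressed down to its stop and held: stroke 2 (all of step 2), for 0.5 s.
5. the plunger is back up after stroke 2 (value of joint plunger below 0.004 m), for 0.1 s.
6. with all of them home, the plunger is pressed down to its stop and held: stroke 3 (all of step 4), for 0.5 s.
7. the plunger is back up after stroke 3 (value of joint plunger below 0.004 m), for 0.1 s.
At the end, for the whole second after the job is handed in: Each transmitter lies flat (within 8 degrees) and still inside the tray, stem tip between its walls; the plunger is back up within 4 mm. First all stems were home at once (tip 43 mm or more past the mouth) and three times the plunger was held within 2.5 mm of its stop for 0.5 s and let up (x of transmitter1 in the frame of tray between -0.09 and 0.09 m and y of transmitter1 in the frame of tray between -0.135 and 0.135 m and x of tip1 in the frame of tray between -0.097 and 0.097 m and y of tip1 in the frame of tray between -0.142 and 0.142 m and z of transmitter1 in the frame of tray between 0.012 and 0.03 m and angle between transmitter1's own x axis and vertical between 1.42 and 1.72 rad and linear speed of each of transmitter1, transmitter2, transmitter3 below 0.02 m/s and x of transmitter2 in the frame of tray between -0.09 and 0.09 m and y of transmitter2 in the frame of tray between -0.135 and 0.135 m and x of tip2 in the frame of tray between -0.097 and 0.097 m and y of tip2 in the frame of tray between -0.142 and 0.142 m and z of transmitter2 in the frame of tray between 0.012 and 0.03 m and angle between transmitter2's own x axis and vertical between 1.42 and 1.72 rad and x of transmitter3 in the frame of tray between -0.09 and 0.09 m and y of transmitter3 in the frame of tray between -0.135 and 0.135 m and x of tip3 in the frame of tray between -0.097 and 0.097 m and y of tip3 in the frame of tray between -0.142 and 0.142 m and z of transmitter3 in the frame of tray between 0.012 and 0.03 m and angle between transmitter3's own x axis and vertical between 1.42 and 1.72 rad and value of joint plunger below 0.004 m); the robot touches nothing.
It fails at once if the gauge is pushed more than 40 mm from its place (distance of gauge from where it was at the start of the episode above 0.04 m).
It fails at once if the wrench is pushed more than 40 mm from its place (distance of wrench from where it was at the start of the episode above 0.04 m).
It fails at once if the meter is pushed more than 40 mm from its place (distance of meter from where it was at the start of the episode above 0.04 m).
Of transmitter1, transmitter2, transmitter3 only 2 to 3 are there at a start; the rules pass over those that are not, and their reading is None.
At some moment in a run one of transmitter1, transmitter2, transmitter3 may be knocked a few centimetres aside while the robot is not near it.
Once in a run the grip may slacken for a moment while it holds something.
It also fails if it takes over 210 s, if anything falls off the work surface, if the arm or the gripper's body presses on something with over 40 N, if the wrist force passes 120 N, or if a joint passes its speed limit or range.

## Working session

There is one attempt and no reset: what is moved stays moved. The work goes in short steps, Python scripts to look and compute and a tool call to move; the robot and the scene stay as the last step left them, time stands still between calls to the robot, and variables do not carry over. Pictures are saved under pics/ and viewed, at most 14 in all, crops included, and the job is handed in when it is done.

Besides the shell and the picture viewer there is one more tool, called after "Call:" by a JSON object that holds its "method" and its "body". carry_out: Moves the arm, as the interface text tells. Its arguments: {"type":"object","properties":{"targets":{"type":"array"},"force":{"type":"number"}},"required":["targets"]}

```bash
mkdir -p pics
python3 - <<'E'
from station import manip,cams
import cv2
for n in("side","top"):
    cv2.imwrite(f"pics/{n}0.png",cams.snapshot(n)[:,:,::-1])
    i=cams.camera_info(n);print(n,i)
print(manip.sense())
E
```

```text
side {'K': array([[409.10574058,   0.        , 326.71777148],
       [  0.        , 409.10574058, 200.00600625],
       [  0.        ,   0.        ,   1.        ]]), 'k1': -0.06080108903212583, 'T': array([[ 0.72726529, -0.50415758,  0.46573634, -0.12357664],
       [-0.68619481, -0.51935438,  0.50932084, -0.74057691],
       [-0.01489575, -0.68999722, -0.72365873,  1.03962911],
       [ 0.        ,  0.        ,  0.        ,  1.        ]])}
top {'K': array([[499.90694621,   0.        , 308.56621735],
       [  0.        , 499.90694621, 199.46932419],
       [  0.        ,   0.        ,   1.        ]]), 'k1': -0.11464767977276226, 'T': array([[-1.79489580e-02, -9.85021644e-01,  1.71494011e-01,
         2.34694511e-01],
       [-9.99838318e-01,  1.78687201e-02, -2.01161486e-03,
        -8.64583003e-02],
       [-1.08289431e-03, -1.71502390e-01, -9.85183109e-01,
         1.53540419e+00],
       [ 0.00000000e+00,  0.00000000e+00,  0.00000000e+00,
         1.00000000e+00]])}
{'t': 0.1, 'q': array([ 1.08150197e+00,  5.28374854e-01,  1.43378247e+00, -2.15620954e-05,
        1.18140595e+00, -1.78491689e-01]), 'qd': array([ 6.67297542e-04, -2.01754708e-03, -4.22499147e-03, -3.52478500e-04,
       -9.03338725e-04, -1.40512746e-05]), 'tau': array([-9.92421374e-04, -4.43302238e+01, -1.78584695e+01, -2.85634360e-04,
        3.91146663e-03, -1.54485033e-06]), 'tcp_pos': array([0.19079929, 0.59447649, 0.22782783]), 'tool_rot': array([ 1.54772483e-01,  9.87949648e-01, -9.34159752e-04, -3.13489033e-04]), 'force': array([-0.26163661, -0.26222628, -0.9389614 ]), 'ft_torque': array([ 0.03543204, -0.01462885, -0.01028024]), 'gripper_force': 0.0, 'finger_gap': 1.0004898837753136}
```

View pics/top0.png

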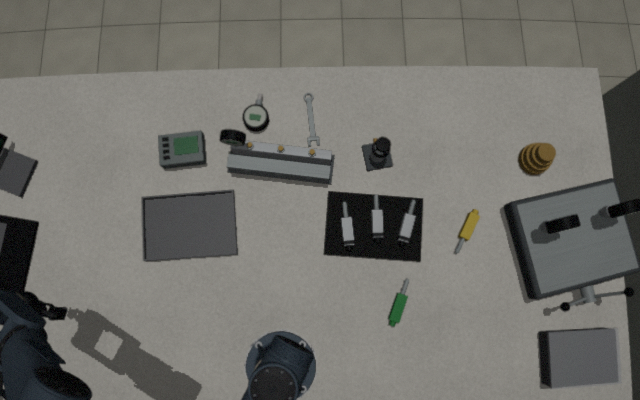

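View pics/side0.png

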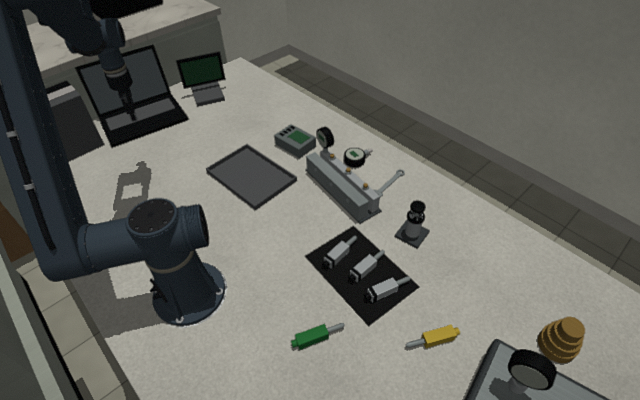

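Top view: three aluminium transmitters on the mat at about (348,225), (377,217) and (408,222). Look-alikes are the yellow one at (467,231) and the green one at (399,302), both off the mat. The tray is at (190,226), the manifold at (281,163), the pump at (378,152), the meter at (182,149), the gauge at (256,117) and the wrench at (312,120). The side view agrees, with transmitters at (338,253), (364,266) and (384,291). I choose the three aluminium ones and check them in close crops.

```bash
cat > h.py <<'E'
import numpy as np,cv2
from scipy.spatial.transform import Rotation as R
from station import manip,cams
I={n:cams.camera_info(n) for n in("side","top")}
def D(i): return np.array([i["k1"],0,0,0,0.])
def ray(n,p):
    i=I[n];u=cv2.undistortPoints(np.array([[p]],float),i["K"],D(i))[0,0]
    return i["T"][:3,3],i["T"][:3,:3]@np.array([u[0],u[1],1])
def onz(n,p,z):
    o,d=ray(n,p);return o+d*(z-o[2])/d[2]
def tri(pt,ps):
    A=[];b=[]
    for n,p in(("top",pt),("side",ps)):
        o,d=ray(n,p);d=d/np.linalg.norm(d);M=np.eye(3)-np.outer(d,d);A.append(M);b.append(M@o)
    A=np.vstack(A);b=np.hstack(b);x=np.linalg.lstsq(A,b,rcond=None)[0]
    return x,np.linalg.norm(A@x-b)
def proj(n,X):
    i=I[n];T=np.linalg.inv(i["T"]);X=np.atleast_2d(X)
    return cv2.projectPoints(X.astype(float),cv2.Rodrigues(T[:3,:3])[0],T[:3,3],i["K"],D(i))[0][:,0]
def shot(n): return cams.snapshot(n)[:,:,::-1].copy()
def crop(im,x0,y0,w,h,s,f):
    c=cv2.resize(im[y0:y0+h,x0:x0+w],None,fx=s,fy=s,interpolation=cv2.INTER_CUBIC)
    for k in range(0,w,10): 
        cv2.line(c,(k*s,0),(k*s,6 if k%50 else 14),(0,0,255),1)
        if (x0+k)%20==0: cv2.putText(c,str(x0+k),(k*s,24),0,.4,(0,0,255),1)
    for k in range(0,h,10):
        cv2.line(c,(0,k*s),(6,k*s),(0,0,255),1)
        if (y0+k)%20==0: cv2.putText(c,str(y0+k),(8,k*s+4),0,.4,(0,0,255),1)
    cv2.imwrite(f,c)
def move(p=None,dR=None):
    pass
E
python3 - <<'E'
from h import *
t=cv2.imread("pics/top0.png");s=cv2.imread("pics/side0.png")
crop(t,220,120,210,145,3,"pics/tc.png") if 0 else crop(t,320,130,110,135,4,"pics/tc.png")
crop(t,135,120,205,145,3,"pics/tm.png")
crop(s,295,190,145,140,4,"pics/sc.png")
crop(s,200,115,190,115,4,"pics/sm.png")
E
```

```text
(no output)
```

View pics/tc.png

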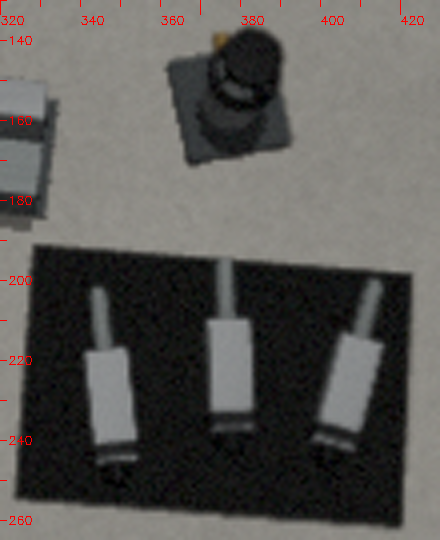

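View pics/tm.png

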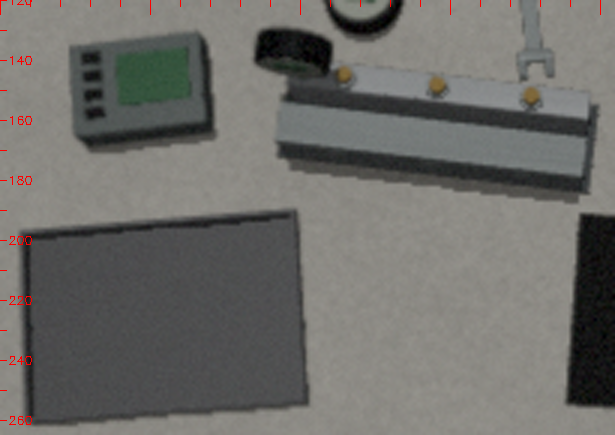

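View pics/sc.png

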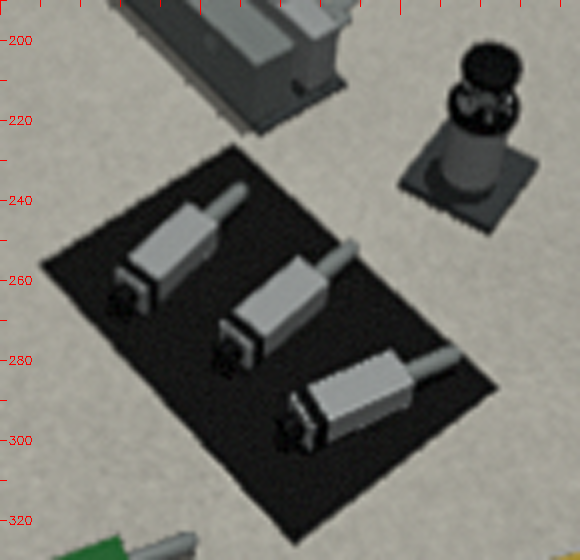

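View pics/sm.png

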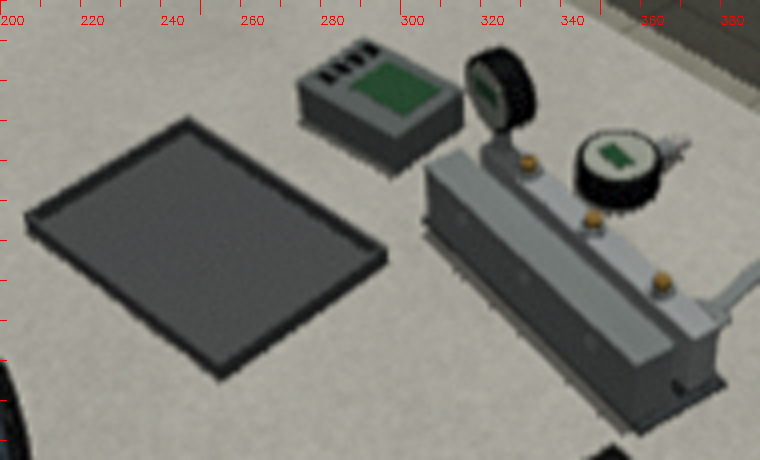

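```bash
cat > fit0.py <<'E'
from h import *
from scipy.optimize import least_squares
def px(l,o,s): return [(o[0]+(a+.5)/s-.5,o[1]+(b+.5)/s-.5) if a is not None else None for a,b in l]
N=(None,None)
def fit(model,T,S,x0,name):
    o=[(n,i,p) for n,l in(("top",T),("side",S)) for i,p in enumerate(l) if p]
    def f(x):
        c,s=np.cos(x[2]),np.sin(x[2]);P=np.array(model,float);W=np.c_[x[0]+c*P[:,0]-s*P[:,1],x[1]+s*P[:,0]+c*P[:,1],x[3]+P[:,2]]
        return np.hstack([proj(n,W[i])[0]-p for n,i,p in o])
    r=least_squares(f,x0)
    print(name,"x y yawdeg z",np.round([r.x[0],r.x[1],np.degrees(r.x[2]),r.x[3]],4),"res px",np.round(r.fun.reshape(-1,2),1).tolist())
    return r.x
if __name__=="__main__":
    tc=lambda l:px(l,(320,130),4); tm=lambda l:px(l,(135,120),3); sc=lambda l:px(l,(295,190),4); sm=lambda l:px(l,(200,115),4)
    M=[(.0425,.016,.016),(.0425,-.016,.016),(-.0425,-.016,.016),(-.0425,.016,.016),(.0925,0,.0)]
    fit(M,tc([(84,351),(127,347),(138,461),(96,466),(98,288)]),sc([(192,203),(218,217),N,(118,266),(243,190)]),[.5,-.1,0,.02],"A")
    fit(M,tc([(207,319),(249,319),(255,430),(211,432),(224,258)]),sc([(299,257),(327,272),N,(222,322),(354,248)]),[.5,-.2,0,.02],"B")
    fit(M,tc([(351,333),(383,343),(354,450),(313,438),(375,281)]),sc([(392,350),(411,377),N,(293,395),(460,354)]),[.5,-.3,0,.02],"C")
    P=[(0,.155,.078),(0,-.155,.078),(.04,-.155,.078),(.04,.155,.078),(0,.095,.055),(0,0,.055),(0,-.095,.055)]
    fit(P,tm([(280,142),(585,176),(588,138),(285,103)]),sm([(428,170),(637,365),(675,345),(462,150),(460,215),(523,278),(590,345)]),[.6,0,0,0],"manifold")
    fit([(.1,.145,.022),(.1,-.145,.022),(-.1,-.145,.022),(-.1,.145,.022)],tm([(22,232),(296,210),(308,404),(30,424)]),sm([(188,119),(387,252),(220,366),(27,214)]),[.5,.3,0,0],"tray")
    print("plunger",tri(tc([(252,57)])[0],sc([(492,62)])[0]))
E
python3 fit0.py
```

```text
A x y yawdeg z [ 0.3989 -0.2063  3.9907  0.0153] res px [[0.5, -0.2], [0.2, -0.1], [0.3, -0.8], [0.3, -1.1], [0.2, -0.2], [-1.3, -0.5], [-0.0, 1.5], [-1.4, 0.3], [-0.0, -0.7]]
B x y yawdeg z [ 0.4206 -0.2978  0.1348  0.0145] res px [[0.4, -0.2], [0.3, -0.4], [0.0, -0.4], [0.5, -0.7], [-0.1, -0.2], [-0.8, -0.3], [0.1, 2.1], [-1.2, -0.2], [-0.1, -1.2]]
C x y yawdeg z [ 4.05800e-01 -3.87800e-01 -1.83094e+01  1.48000e-02] res px [[-1.5, -0.5], [0.5, 0.1], [0.4, -0.1], [0.5, -0.2], [0.7, -0.5], [-0.3, -0.3], [0.8, 1.6], [-1.4, -0.4], [-0.4, -0.4]]
manifold x y yawdeg z [ 5.7290e-01 -5.0000e-04 -7.8696e+00 -3.3000e-03] res px [[-0.6, -0.5], [0.1, 0.1], [0.6, -0.2], [-0.3, -0.2], [-1.0, -1.1], [-0.1, 0.6], [0.1, 0.3], [-0.5, -0.3], [0.5, 1.2], [0.2, 0.3], [0.2, -0.4]]
tray x y yawdeg z [ 0.4266  0.2803  3.4862 -0.007 ] res px [[0.3, -0.3], [0.6, -0.3], [0.2, -0.6], [-0.8, -0.3], [-0.2, -0.4], [0.1, -0.4], [-0.3, 0.8], [-1.1, 0.7]]
plunger (array([ 0.6403582 , -0.30901406,  0.13369914]), np.float64(0.002093094539068592))
```

```bash
cat >> h.py <<'E'
def rows(*wps):
    """wps: (x,y,z,tool-x yaw deg[,tilt deg about tool y]); prints shift cm + rotvec deg from the present pose"""
    s=manip.sense();Rc=R.from_quat(s["tool_rot"])
    print("now t",round(s["t"],2),"tcp",np.round(s["tcp_pos"],4),"yaw",np.round(np.degrees(np.arctan2(*Rc.as_matrix()[1::-1,0])),2),"F",np.round(s["force"],1),"gap",round(s["finger_gap"],3),"gf",round(s["gripper_force"],1))
    for w in wps:
        y=np.radians(w[3]);x=np.array([np.cos(y),np.sin(y),0]);z=np.array([0,0,-1.]);T=R.from_matrix(np.c_[x,np.cross(z,x),z])
        if len(w)>4: T=T*R.from_euler("y",w[4],degrees=True)
        d=Rc.inv().apply(np.array(w[:3])-s["tcp_pos"])*100
        print(w,"->",np.round(d,2).tolist(),np.round(np.degrees((Rc.inv()*T).as_rotvec()),2).tolist())
E
python3 -c "
from h import *
rows((.42,.2,.23,184),(.4,-.206,.15,184),(.399,-.2063,.026,184))"
```

```text
now t 0.1 tcp [0.1908 0.5945 0.2278] yaw 162.19 F [-0.3 -0.3 -0.9] gap 1.0 gf 0.0
(0.42, 0.2, 0.23, 184) -> [-33.89, -30.55, -0.17] [-0.11, -0.04, -21.81]
(0.4, -0.206, 0.15, 184) -> [-44.4, -69.8, 7.9] [-0.11, -0.04, -21.81]
(0.399, -0.2063, 0.026, 184) -> [-44.32, -69.83, 20.3] [-0.11, -0.04, -21.81]
```

Call:
{"method": "carry_out", "body": {"targets": [[[-17,-15,0,0,0,-11,7],[-33.9,-30.5,-0.2,0,0,-21.8,7],[-33.9,-30.5,-0.2,0,0,-21.8,7],[-33.9,-30.5,-0.2,0,0,-21.8,7],[-33.9,-30.5,-0.2,0,0,-21.8,7],[-33.9,-30.5,-0.2,0,0,-21.8,7],[-33.9,-30.5,-0.2,0,0,-21.8,7],[-33.9,-30.5,-0.2,0,0,-21.8,7],[-33.9,-30.5,-0.2,0,0,-21.8,7],[-33.9,-30.5,-0.2,0,0,-21.8,7],[-33.9,-30.5,-0.2,0,0,-21.8,7],[-33.9,-30.5,-0.2,0,0,-21.8,7]]], "force": 60}}

```text
t: 1.1
tcp_pos: [0.4249, 0.1957, 0.2309]
tool_rot: [-0.031, 1.0, -0.001, 0.002]
force: [-0.5, 0.9, 0.4]
finger_gap: 0.816
gripper_force: 0.0
```

```bash
python3 -c "
from h import *
rows((.4,-.206,.12,184),(.399,-.2063,.026,184))"
```

```text
now t 1.1 tcp [0.4249 0.1957 0.2309] yaw -176.41 F [-0.5  0.9  0.4] gap 0.816 gf 0.0
(0.4, -0.206, 0.12, 184) -> [5.03, -39.91, 11.16] [-0.14, 0.18, -0.41]
(0.399, -0.2063, 0.026, 184) -> [5.16, -39.91, 20.56] [-0.14, 0.18, -0.41]
```

Call:
{"method": "carry_out", "body": {"targets": [[[5,-39.9,11,0,0,0,7],[5,-39.9,11,0,0,0,7],[5,-39.9,11,0,0,0,7],[5,-39.9,11,0,0,0,7],[5,-39.9,11,0,0,0,7],[5,-39.9,11,0,0,0,7],[5,-39.9,11,0,0,0,7],[5,-39.9,11,0,0,0,7],[5,-39.9,11,0,0,0,7],[5,-39.9,11,0,0,0,7],[5,-39.9,11,0,0,0,7],[5,-39.9,11,0,0,0,7]]]}}

```text
t: 2.1
tcp_pos: [0.3984, -0.2025, 0.1199]
tool_rot: [-0.033, 0.999, 0.0, -0.0]
force: [-0.4, 0.3, 0.8]
finger_gap: 0.82
gripper_force: 0.0
```

```bash
python3 -c "
from h import *
rows((.399,-.2063,.06,184),(.399,-.2063,.026,184))"
```

```text
now t 2.1 tcp [ 0.3984 -0.2025  0.1199] yaw -176.27 F [-0.4  0.3  0.8] gap 0.82 gf 0.0
(0.399, -0.2063, 0.06, 184) -> [-0.04, -0.39, 5.99] [0.04, -0.03, -0.27]
(0.399, -0.2063, 0.026, 184) -> [-0.04, -0.39, 9.39] [0.04, -0.03, -0.27]
```

Call:
{"method": "carry_out", "body": {"targets": [[[0,-0.4,3,0,0,-0.3,7],[0,-0.4,6,0,0,-0.3,7],[0,-0.4,8,0,0,-0.3,7],[0,-0.4,9.4,0,0,-0.3,7],[0,-0.4,9.4,0,0,-0.3,7],[0,-0.4,9.4,0,0,-0.3,2.5],[0,-0.4,9.4,0,0,-0.3,2.5],[0,-0.4,9.4,0,0,-0.3,2.5],[0,-0.4,9.4,0,0,-0.3,2.5],[0,-0.4,9.4,0,0,-0.3,2.5],[0,-0.4,9.4,0,0,-0.3,2.5],[0,-0.4,9.4,0,0,-0.3,2.5]]]}}

```text
t: 3.1
tcp_pos: [0.3998, -0.2048, 0.0283]
tool_rot: [-0.037, 0.999, -0.001, 0.001]
force: [1.5, 2.1, 5.0]
finger_gap: 0.345
gripper_force: 58.8
```

```bash
python3 -c "
from h import *
rows((.399,-.2063,.16,184),(.5,.05,.16,172.1),(.5,.10,.16,172.1))"
```

```text
now t 3.1 tcp [ 0.3998 -0.2048  0.0283] yaw -175.7 F [1.5 2.1 5. ] gap 0.345 gf 58.8
(0.399, -0.2063, 0.16, 184) -> [0.05, -0.17, -13.17] [-0.13, 0.15, 0.3]
(0.5, 0.05, 0.16, 172.1) -> [-11.94, 24.63, -13.19] [-0.11, 0.16, 12.2]
(0.5, 0.1, 0.16, 172.1) -> [-12.31, 29.62, -13.2] [-0.11, 0.16, 12.2]
```

Call:
{"method": "carry_out", "body": {"targets": [[[0,0,-3,0,0,0,2.5],[0,0,-7,0,0,0,2.5],[-2,6,-10,0,0,3,2.5],[-5,12,-10,0,0,7,2.5],[-7,18,-10,0,0,12.2,2.5],[-8.5,24,-10,0,0,12.2,2.5],[-9.7,28,-10,0,0,12.2,2.5],[-9.7,30.5,-10,0,0,12.2,2.5],[-9.7,30.5,-8,0,0,12.2,2.5],[-9.7,30.5,-5,0,0,12.2,2.5],[-9.7,30.5,-3.6,0,0,12.2,2.5],[-9.7,30.5,-3.6,0,0,12.2,2.5]]]}}

```text
t: 4.1
tcp_pos: [0.4702, 0.1093, 0.0606]
tool_rot: [0.067, 0.998, -0.0, -0.003]
force: [-0.7, 0.1, -1.4]
finger_gap: 0.346
gripper_force: 59.9
```

```bash
python3 -c "
from h import *
rows((.4746,.109,.0643,172.1))
for n in('top','side'):
    im=shot(n); cv2.imwrite(f'pics/{n}1.png',im)
t=cv2.imread('pics/top1.png');s=cv2.imread('pics/side1.png')
a=np.zeros((560,800,3),np.uint8)
crop(t,190,120,150,93,5,'pics/a.png');crop(s,270,135,110,100,6,'pics/b.png')
rows((.4746,.109,.0643,172.1))
"
```

```text
now t 4.1 tcp [0.4702 0.1093 0.0606] yaw 172.34 F [-0.7  0.1 -1.4] gap 0.346 gf 59.9
(0.4746, 0.109, 0.0643, 172.1) -> [-0.44, 0.03, -0.38] [-0.03, -0.32, 0.24]
now t 4.2 tcp [0.4719 0.1071 0.063 ] yaw 172.16 F [-0.   0.3 -1.3] gap 0.344 gf 59.9
(0.4746, 0.109, 0.0643, 172.1) -> [-0.24, 0.23, -0.13] [-0.02, -0.09, 0.06]
```

View pics/b.png

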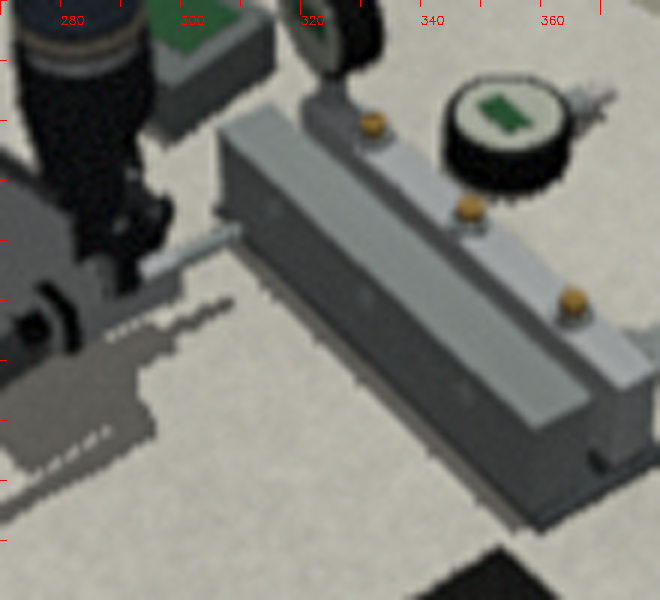

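View pics/a.png

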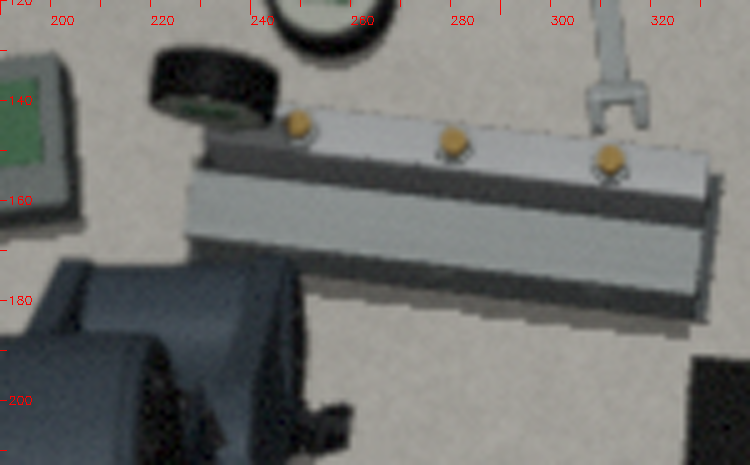

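Call:
{"method": "carry_out", "body": {"targets": [[[0,0,0,0,0,0,2.5],[0,0,0,0,0,0,2.5],[0,0,0,0,0,0,2.5],[0,0,0,0,0,0,2.5]]]}}

```text
t: 4.53
tcp_pos: [0.4733, 0.106, 0.0638]
tool_rot: [0.07, 0.998, 0.0, 0.001]
force: [-0.1, -0.3, -1.3]
finger_gap: 0.342
gripper_force: 59.9
```

```bash
cat > look.py <<'E'
from h import *
from scipy.ndimage import gaussian_filter as G
s=manip.sense();print(s["t"],s["tcp_pos"])
ims=[shot("side").astype(float).mean(2) for _ in range(4)];g=np.mean(ims,0)
cv2.imwrite("pics/sideg.png",g)
c=cv2.resize(g[150:225,290:365],None,fx=8,fy=8,interpolation=cv2.INTER_CUBIC)
c=np.clip((c-40)*4,0,255).astype(np.uint8);c=cv2.cvtColor(c,8)
m=(.5729,-.0005,np.radians(-7.87))
u=np.array([np.cos(m[2]),np.sin(m[2]),0]);v=np.array([-u[1],u[0],0])
P=np.array([np.array([m[0],m[1],.055])+v*k for k in(.095,0,-.095)])
p=proj("side",P);print("pred ports",p.round(1).tolist())
q=s["tcp_pos"]+np.array([0,0,-.0093])
a=proj("side",np.array([q+u*.0435,q+u*.0925]));print("pred stem root/tip",a.round(1).tolist())
for x in np.vstack([p,a]):
    cv2.drawMarker(c,(int((x[0]-290+.5)*8),int((x[1]-150+.5)*8)),(0,0,255),0,12,1)
for k in range(0,75,10):
    cv2.putText(c,str(290+k),(k*8,10),0,.35,(0,255,0),1);cv2.putText(c,str(150+k),(0,k*8+4),0,.35,(0,255,0),1)
cv2.imwrite("pics/c.png",c);rows((.4746,.109,.0643,172.1))
E
python3 look.py
```

```text
4.5333 [0.4733323  0.10597816 0.06377398]
pred ports [[315.1, 168.9], [330.6, 183.8], [347.3, 199.8]]
pred stem root/tip [[299.2, 177.4], [310.8, 171.8]]
now t 4.73 tcp [0.4728 0.1066 0.063 ] yaw 172.06 F [ 0.6 -0.2 -1.6] gap 0.344 gf 59.9
(0.4746, 0.109, 0.0643, 172.1) -> [-0.14, 0.27, -0.13] [0.0, 0.03, -0.04][ WARN:0@3.609] global loadsave.cpp:1063 imwrite_ Unsupported depth image for selected encoder is fallbacked to CV_8U.
```

View pics/c.png

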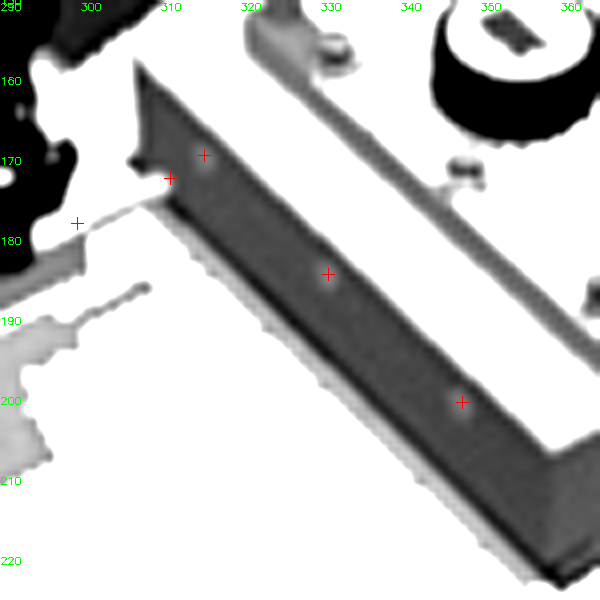

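Side view, contrast-stretched: ports appear as faint blobs at (315,169), (331,184) and (347,200), within 0.5 px of the prediction. The held stem tip, at about (309.5,172.8), points at port 1. I insert it partway and read the force.

Call:
{"method": "carry_out", "body": {"targets": [[[-0.1,0.27,-0.15,0,0,0,2.5],[-0.1,0.27,-0.15,0,0,0,2.5],[-0.8,0.27,-0.15,0,0,0,2.5],[-1.5,0.27,-0.15,0,0,0,2.5],[-2.2,0.27,-0.15,0,0,0,2.5],[-2.9,0.27,-0.15,0,0,0,2.5],[-3.5,0.27,-0.15,0,0,0,2.5],[-4,0.27,-0.15,0,0,0,2.5],[-4,0.27,-0.15,0,0,0,2.5],[-4,0.27,-0.15,0,0,0,2.5]]]}}

```text
t: 5.57
tcp_pos: [0.5128, 0.104, 0.0641]
tool_rot: [0.069, 0.998, -0.0, -0.0]
force: [-0.6, -0.2, -0.7]
finger_gap: 0.345
gripper_force: 59.9
```

```bash
python3 -c "
from h import *
rows((.5439,.0994,.0643,172.1))"
```

```text
now t 5.57 tcp [0.5128 0.104  0.0641] yaw 172.08 F [-0.6 -0.2 -0.7] gap 0.345 gf 59.9
(0.5439, 0.0994, 0.0643, 172.1) -> [-3.14, -0.02, -0.02] [-0.0, -0.01, -0.02]
```

Call:
{"method": "carry_out", "body": {"targets": [[[-0.7,0,0,0,0,0,2.5],[-1.4,0,0,0,0,0,2.5],[-2,0,0,0,0,0,2.5],[-2.5,0,0,0,0,0,2.5],[-2.9,0,0,0,0,0,2.5],[-3.1,0,0,0,0,0,2.5],[-3.1,0,0,0,0,0,2.5],[-3.1,0,0,0,0,0,2.5]]]}}

```text
t: 6.23
tcp_pos: [0.5431, 0.0998, 0.0641]
tool_rot: [0.069, 0.998, -0.0, -0.0]
force: [-0.3, 0.4, -1.0]
finger_gap: 0.347
gripper_force: 59.9
```

```bash
python3 -c "
from h import *
rows((.5439,.0994,.0643,172.1))"
```

```text
now t 6.23 tcp [0.5431 0.0998 0.0641] yaw 172.09 F [-0.3  0.4 -1. ] gap 0.347 gf 59.9
(0.5439, 0.0994, 0.0643, 172.1) -> [-0.08, -0.03, -0.02] [-0.01, -0.03, -0.01]
```

Aligned with no contact force. I push on slowly until the front face meets the plate.

Call:
{"method": "carry_out", "body": {"targets": [[[-0.1,0,0,0,0,0,2.5],[-0.2,0,0,0,0,0,2.5],[-0.3,0,0,0,0,0,2.5],[-0.4,0,0,0,0,0,2.5],[-0.4,0,0,0,0,0,2.5]]]}}

```text
t: 6.65
tcp_pos: [0.5452, 0.0996, 0.0639]
tool_rot: [0.069, 0.998, 0.0, -0.002]
force: [-5.4, 0.2, 1.5]
finger_gap: 0.34
gripper_force: 60.2
```

Call:
{"method": "carry_out", "body": {"targets": [[[-0.15,0,0,0,0,0,2.5],[-0.2,0,0,0,0,0,2.5],[-0.2,0,0,0,0,0,2.5],[-0.2,0,0,0,0,0,2.5]]]}}

```text
t: 6.98
tcp_pos: [0.5452, 0.0995, 0.0638]
tool_rot: [0.069, 0.998, -0.0, -0.004]
force: [-7.4, 1.3, 3.5]
finger_gap: 0.344
gripper_force: 60.5
```

Call:
{"method": "carry_out", "body": {"targets": [[[0,0,0,0,0,0,6],[0,0,0,0,0,0,6],[0,0,0,0,0,0,6],[0,0,0,0,0,0,6],[0,0,0,0,0,0,6],[0,0,-3,0,0,0,6],[2,0,-7,0,0,0,6],[6,0,-9,0,0,0,6],[10,0,-9,0,0,0,6],[10,0,-9,0,0,0,6],[10,0,-9,0,0,0,6]]]}}

```text
t: 7.9
tcp_pos: [0.4469, 0.1132, 0.1547]
tool_rot: [0.068, 0.998, -0.0, -0.001]
force: [0.9, -0.3, 0.5]
finger_gap: 0.702
gripper_force: 0.0
```

```bash
cat > chk.py <<'E'
# compare mat area with the starting pictures and the predicted B,C outlines
from h import *
import sys
for n,r in(("top",(320,185,430,265)),("side",(300,220,425,330))):
    im=shot(n);cv2.imwrite(f"pics/{n}{sys.argv[1]}.png",im)
    a=cv2.imread(f"pics/{n}0.png");x0,y0,x1,y1=r
    d=(cv2.absdiff(cv2.GaussianBlur(a,(3,3),0),cv2.GaussianBlur(im,(3,3),0)).max(2)>45).astype(np.uint8)[y0:y1,x0:x1]
    k,l,st,c=cv2.connectedComponentsWithStats(d)
    print(n,[(int(s[4]),(c[i]+(x0,y0)).round().tolist()) for i,s in enumerate(st) if i and s[4]>8])
E
python3 chk.py 2; python3 -c "
from h import *
rows((.4206,-.2978,.12,180.1),(.4206,-.2978,.027,180.1))"
```

```text
top [(332, [347.0, 225.0])]
side [(289, [340.0, 249.0]), (17, [327.0, 260.0])]
now t 8.0 tcp [0.4518 0.1127 0.1547] yaw 172.1 F [-0.3  0.7 -0.6] gap 0.7 gf 0.0
(0.4206, -0.2978, 0.12, 180.1) -> [-2.54, -41.09, 3.46] [0.01, 0.18, -8.0]
(0.4206, -0.2978, 0.027, 180.1) -> [-2.51, -41.09, 12.76] [0.01, 0.18, -8.0]
```

Call:
{"method": "carry_out", "body": {"targets": [[[-2.5,-41.1,3.5,0,0,-8,7],[-2.5,-41.1,3.5,0,0,-8,7],[-2.5,-41.1,3.5,0,0,-8,7],[-2.5,-41.1,3.5,0,0,-8,7],[-2.5,-41.1,3.5,0,0,-8,7],[-2.5,-41.1,3.5,0,0,-8,7],[-2.5,-41.1,3.5,0,0,-8,7],[-2.5,-41.1,3.5,0,0,-8,7],[-2.5,-41.1,3.5,0,0,-8,7],[-2.5,-41.1,3.5,0,0,-8,7],[-2.5,-41.1,3.5,0,0,-8,7],[-2.5,-41.1,3.5,0,0,-8,7]]]}}

```text
t: 9.0
tcp_pos: [0.4197, -0.303, 0.1185]
tool_rot: [0.002, 1.0, -0.001, 0.001]
force: [-0.5, 0.7, -0.0]
finger_gap: 0.824
gripper_force: 0.0
```

```bash
python3 -c "
from h import *
rows((.4206,-.2978,.06,180.1),(.4206,-.2978,.027,180.1))"
```

```text
now t 9.0 tcp [ 0.4197 -0.303   0.1185] yaw 179.8 F [-0.5  0.7 -0. ] gap 0.824 gf 0.0
(0.4206, -0.2978, 0.06, 180.1) -> [-0.08, 0.53, 5.85] [-0.15, 0.13, -0.3]
(0.4206, -0.2978, 0.027, 180.1) -> [-0.07, 0.54, 9.15] [-0.15, 0.13, -0.3]
```

Call:
{"method": "carry_out", "body": {"targets": [[[0,0.3,3,0,0,0,7],[0,0.3,6,0,0,0,7],[0,0.3,8,0,0,0,7],[0,0.3,9.1,0,0,0,7],[0,0.3,9.1,0,0,0,7],[0,0.3,9.1,0,0,0,2.5],[0,0.3,9.1,0,0,0,2.5],[0,0.3,9.1,0,0,0,2.5],[0,0.3,9.1,0,0,0,2.5],[0,0.3,9.1,0,0,0,2.5],[0,0.3,9.1,0,0,0,2.5],[0,0.3,9.1,0,0,0,2.5]]]}}

```text
t: 10.0
tcp_pos: [0.4198, -0.2961, 0.0301]
tool_rot: [-0.001, 1.0, -0.002, 0.002]
force: [0.9, -0.4, 6.5]
finger_gap: 0.333
gripper_force: 59.0
```

```bash
python3 -c "
from h import *
u=np.array([.9906,-.1369]);p=np.array([.5452,.0995])-.095*np.array([.1369,.9906])
print('home2',p)
s=p-.075*u
rows((.42,-.298,.13,180),(*s,.13,172.1),(*s,.0638,172.1))"
```

```text
home2 [0.5321945 0.005393 ]
now t 10.0 tcp [ 0.4198 -0.2961  0.0301] yaw -179.91 F [ 0.9 -0.4  6.5] gap 0.333 gf 59.0
(0.42, -0.298, 0.13, 180) -> [-0.05, -0.23, -9.99] [-0.2, 0.19, 0.09]
(np.float64(0.4578995), np.float64(0.015660499999999994), 0.13, 172.1) -> [-3.9, 31.13, -10.09] [-0.19, 0.21, 7.99]
(np.float64(0.4578995), np.float64(0.015660499999999994), 0.0638, 172.1) -> [-3.87, 31.16, -3.47] [-0.19, 0.21, 7.99]
```

Call:
{"method": "carry_out", "body": {"targets": [[[0,0,-3,0,0,0,2.5],[0,0,-7,0,0,0,2.5],[-1,5,-10,0,0,2,2.5],[-2,10,-10,0,0,5,2.5],[-2.7,15,-10,0,0,8,2.5],[-3.3,20,-10,0,0,8,2.5],[-3.9,25,-10,0,0,8,2.5],[-3.9,29,-8,0,0,8,2.5],[-3.9,31.1,-6,0,0,8,2.5],[-3.9,31.1,-4,0,0,8,2.5],[-3.9,31.1,-3.4,0,0,8,2.5],[-3.9,31.1,-3.4,0,0,8,2.5]]]}}

```text
t: 11.0
tcp_pos: [0.4548, 0.0188, 0.0608]
tool_rot: [0.067, 0.998, 0.0, -0.002]
force: [0.0, 0.3, -2.5]
finger_gap: 0.328
gripper_force: 59.4
```

Call:
{"method": "carry_out", "body": {"targets": [[[0,0,0,0,0,0,2.5],[0,0,0,0,0,0,2.5],[0,0,0,0,0,0,2.5],[0,0,0,0,0,0,2.5]]]}}

```text
t: 11.33
tcp_pos: [0.4579, 0.0151, 0.0632]
tool_rot: [0.07, 0.998, -0.0, 0.001]
force: [-0.3, 0.1, -1.8]
finger_gap: 0.332
gripper_force: 59.4
```

```bash
python3 -c "
from h import *
rows((.4579,.0157,.0658,172.1))"
```

```text
now t 11.33 tcp [0.4579 0.0151 0.0632] yaw 171.98 F [-0.3  0.1 -1.8] gap 0.332 gf 59.4
(0.4579, 0.0157, 0.0658, 172.1) -> [0.01, 0.06, -0.26] [-0.01, 0.15, -0.12]
```

Call:
{"method": "carry_out", "body": {"targets": [[[0,0.05,-0.25,0,0,0,2.5],[0,0.05,-0.25,0,0,0,2.5],[-0.8,0.05,-0.25,0,0,0,2.5],[-1.6,0.05,-0.25,0,0,0,2.5],[-2.4,0.05,-0.25,0,0,0,2.5],[-3.2,0.05,-0.25,0,0,0,2.5],[-4,0.05,-0.25,0,0,0,2.5],[-4,0.05,-0.25,0,0,0,2.5],[-4,0.05,-0.25,0,0,0,2.5]]]}}

```text
t: 12.08
tcp_pos: [0.4973, 0.0111, 0.0646]
tool_rot: [0.069, 0.998, -0.0, 0.0]
force: [-0.6, 0.3, -1.6]
finger_gap: 0.331
gripper_force: 59.5
```

```bash
python3 -c "
from h import *
rows((.5322,.0054,.0658,172.1))"
```

```text
now t 12.08 tcp [0.4973 0.0111 0.0646] yaw 172.1 F [-0.6  0.3 -1.6] gap 0.331 gf 59.5
(0.5322, 0.0054, 0.0658, 172.1) -> [-3.53, -0.09, -0.12] [-0.0, 0.02, -0.0]
```

Call:
{"method": "carry_out", "body": {"targets": [[[-0.7,-0.05,-0.1,0,0,0,2.5],[-1.4,-0.05,-0.1,0,0,0,2.5],[-2.1,-0.05,-0.1,0,0,0,2.5],[-2.7,-0.05,-0.1,0,0,0,2.5],[-3.1,-0.05,-0.1,0,0,0,2.5],[-3.4,-0.05,-0.1,0,0,0,2.5],[-3.5,-0.05,-0.1,0,0,0,2.5],[-3.6,-0.05,-0.1,0,0,0,2.5],[-3.7,-0.05,-0.1,0,0,0,2.5],[-3.7,-0.05,-0.1,0,0,0,2.5]]]}}

```text
t: 12.92
tcp_pos: [0.5301, 0.0061, 0.0653]
tool_rot: [0.069, 0.998, 0.0, -0.003]
force: [-5.3, -1.7, 0.9]
finger_gap: 0.331
gripper_force: 60.2
```

Call:
{"method": "carry_out", "body": {"targets": [[[-0.2,0,0,0,0,0,2.5],[-0.3,0,0,0,0,0,2.5],[-0.3,0,0,0,0,0,2.5],[0,0,0,0,0,0,6],[0,0,0,0,0,0,6],[0,0,0,0,0,0,6],[0,0,0,0,0,0,6],[0,0,-3,0,0,0,6],[1,0,-7,0,0,0,6],[4,0,-9,0,0,0,6],[5,0,-9,0,0,0,6],[5,0,-9,0,0,0,6]]]}}

```text
t: 13.92
tcp_pos: [0.4818, 0.0131, 0.1567]
tool_rot: [0.069, 0.998, 0.0, 0.0]
force: [-0.1, 0.0, 0.1]
finger_gap: 0.701
gripper_force: 0.0
```

```bash
python3 chk.py 3; python3 -c "
from h import *
rows((.4058,-.3878,.12,161.7))"
```

```text
top [(304, [377.0, 218.0]), (323, [347.0, 225.0])]
side [(113, [306.0, 224.0]), (283, [340.0, 249.0]), (293, [367.0, 263.0]), (16, [327.0, 260.0]), (18, [354.0, 274.0])]
now t 14.02 tcp [0.4843 0.0124 0.1555] yaw 172.09 F [ 0.7 -0.1  0.3] gap 0.704 gf 0.0
(0.4058, -0.3878, 0.12, 161.7) -> [2.28, -40.72, 3.55] [0.0, 0.08, 10.39]
```

Call:
{"method": "carry_out", "body": {"targets": [[[2.3,-40.7,3.5,0,0,10.4,7],[2.3,-40.7,3.5,0,0,10.4,7],[2.3,-40.7,3.5,0,0,10.4,7],[2.3,-40.7,3.5,0,0,10.4,7],[2.3,-40.7,3.5,0,0,10.4,7],[2.3,-40.7,3.5,0,0,10.4,7],[2.3,-40.7,3.5,0,0,10.4,7],[2.3,-40.7,3.5,0,0,10.4,7],[2.3,-40.7,3.5,0,0,10.4,7],[2.3,-40.7,3.5,0,0,10.4,7],[2.3,-40.7,3.5,0,0,10.4,7],[2.3,-40.7,3.5,0,0,10.4,7]]]}}

```text
t: 15.02
tcp_pos: [0.4047, -0.3904, 0.1188]
tool_rot: [0.161, 0.987, 0.0, -0.0]
force: [0.1, 1.2, 0.6]
finger_gap: 0.823
gripper_force: 0.0
```

Call:
{"method": "carry_out", "body": {"targets": [[[0,0,2,0,0,0,7],[0,0,2,0,0,0,7],[0,0,2,0,0,0,7],[0,0,2,0,0,0,7]]]}}

```text
t: 15.35
tcp_pos: [0.4053, -0.3863, 0.1005]
tool_rot: [0.158, 0.987, 0.001, -0.0]
force: [0.2, 0.2, 0.4]
finger_gap: 0.819
gripper_force: 0.0
```

```bash
python3 -c "
from h import *
rows((.4058,-.3878,.027,161.7))"
```

```text
now t 15.35 tcp [ 0.4053 -0.3863  0.1005] yaw 161.78 F [0.2 0.2 0.4] gap 0.819 gf 0.0
(0.4058, -0.3878, 0.027, 161.7) -> [-0.1, -0.14, 7.35] [0.05, -0.06, 0.08]
```

Call:
{"method": "carry_out", "body": {"targets": [[[-0.1,-0.15,3,0,0,0,7],[-0.1,-0.15,6,0,0,0,7],[-0.1,-0.15,7.2,0,0,0,7],[-0.1,-0.15,7.2,0,0,0,7],[-0.1,-0.15,7.2,0,0,0,2.5],[-0.1,-0.15,7.2,0,0,0,2.5],[-0.1,-0.15,7.2,0,0,0,2.5],[-0.1,-0.15,7.2,0,0,0,2.5],[-0.1,-0.15,7.2,0,0,0,2.5],[-0.1,-0.15,7.2,0,0,0,2.5],[-0.1,-0.15,7.2,0,0,0,2.5],[-0.1,-0.15,7.2,0,0,0,2.5]]]}}

```text
t: 16.35
tcp_pos: [0.4062, -0.3898, 0.0307]
tool_rot: [0.159, 0.987, -0.001, 0.001]
force: [0.1, 1.5, 5.7]
finger_gap: 0.326
gripper_force: 58.9
```

```bash
python3 -c "
from h import *
u=np.array([.9906,-.1369]);p=np.array([.5452,.0995])-.19*np.array([.1369,.9906])
print('home3',p)
s=p-.075*u
rows((*s,.13,172.1),(*s,.0658,172.1))"
```

```text
home3 [ 0.519189 -0.088714]
now t 16.35 tcp [ 0.4062 -0.3898  0.0307] yaw 161.69 F [0.1 1.5 5.7] gap 0.326 gf 58.9
(np.float64(0.444894), np.float64(-0.07844650000000002), 0.13, 172.1) -> [6.08, 30.76, -9.99] [-0.11, 0.14, -10.41]
(np.float64(0.444894), np.float64(-0.07844650000000002), 0.0658, 172.1) -> [6.1, 30.77, -3.57] [-0.11, 0.14, -10.41]
```

Call:
{"method": "carry_out", "body": {"targets": [[[0,0,-3,0,0,0,2.5],[0,0,-7,0,0,0,2.5],[1.5,5,-10,0,0,-3,2.5],[3,10,-10,0,0,-7,2.5],[4,15,-10,0,0,-10.4,2.5],[5,20,-10,0,0,-10.4,2.5],[6,25,-10,0,0,-10.4,2.5],[6.1,29,-8,0,0,-10.4,2.5],[6.1,30.7,-6,0,0,-10.4,2.5],[6.1,30.7,-4,0,0,-10.4,2.5],[6.1,30.7,-3.6,0,0,-10.4,2.5],[6.1,30.7,-3.6,0,0,-10.4,2.5]]]}}

```text
t: 17.35
tcp_pos: [0.4426, -0.0762, 0.0635]
tool_rot: [0.067, 0.998, 0.001, -0.002]
force: [0.6, -0.3, -1.8]
finger_gap: 0.329
gripper_force: 59.7
```

Call:
{"method": "carry_out", "body": {"targets": [[[0,0,0,0,0,0,2.5],[0,0,0,0,0,0,2.5],[0,0,0,0,0,0,2.5],[0,0,0,0,0,0,2.5]]]}}

```text
t: 17.68
tcp_pos: [0.4447, -0.0801, 0.0657]
tool_rot: [0.07, 0.998, -0.001, 0.001]
force: [-0.5, 0.9, -2.0]
finger_gap: 0.324
gripper_force: 59.8
```

```bash
python3 -c "
from h import *
rows((.4449,-.0784,.0664,172.1))"
```

```text
now t 17.68 tcp [ 0.4447 -0.0801  0.0657] yaw 171.97 F [-0.5  0.9 -2. ] gap 0.324 gf 59.8
(0.4449, -0.0784, 0.0664, 172.1) -> [0.0, 0.17, -0.07] [-0.05, 0.14, -0.13]
```

Call:
{"method": "carry_out", "body": {"targets": [[[0,0.1,-0.1,0,0,0,2.5],[0,0.1,-0.1,0,0,0,2.5],[-0.8,0.1,-0.1,0,0,0,2.5],[-1.6,0.1,-0.1,0,0,0,2.5],[-2.4,0.1,-0.1,0,0,0,2.5],[-3.2,0.1,-0.1,0,0,0,2.5],[-4,0.1,-0.1,0,0,0,2.5],[-4,0.1,-0.1,0,0,0,2.5],[-4,0.1,-0.1,0,0,0,2.5]]]}}

```text
t: 18.43
tcp_pos: [0.4843, -0.0831, 0.0656]
tool_rot: [0.069, 0.998, -0.0, 0.0]
force: [-1.3, -0.6, -1.5]
finger_gap: 0.324
gripper_force: 59.8
```

```bash
python3 -c "
from h import *
rows((.5192,-.0887,.0664,172.1))"
```

```text
now t 18.43 tcp [ 0.4843 -0.0831  0.0656] yaw 172.12 F [-1.3 -0.6 -1.5] gap 0.324 gf 59.8
(0.5192, -0.0887, 0.0664, 172.1) -> [-3.53, -0.08, -0.08] [-0.01, 0.02, 0.02]
```

Call:
{"method": "carry_out", "body": {"targets": [[[-0.7,-0.05,-0.05,0,0,0,2.5],[-1.4,-0.05,-0.05,0,0,0,2.5],[-2.1,-0.05,-0.05,0,0,0,2.5],[-2.7,-0.05,-0.05,0,0,0,2.5],[-3.1,-0.05,-0.05,0,0,0,2.5],[-3.4,-0.05,-0.05,0,0,0,2.5],[-3.5,-0.05,-0.05,0,0,0,2.5],[-3.7,-0.05,-0.05,0,0,0,2.5],[-3.8,-0.05,-0.05,0,0,0,2.5],[-3.8,-0.05,-0.05,0,0,0,2.5]]]}}

```text
t: 19.27
tcp_pos: [0.519, -0.0881, 0.0659]
tool_rot: [0.069, 0.998, 0.001, -0.003]
force: [-5.1, -0.5, 0.9]
finger_gap: 0.323
gripper_force: 60.8
```

Call:
{"method": "carry_out", "body": {"targets": [[[-0.1,0,0,0,0,0,2.5],[-0.2,0,0,0,0,0,2.5],[-0.2,0,0,0,0,0,2.5]]]}}

```text
t: 19.52
tcp_pos: [0.519, -0.088, 0.0657]
tool_rot: [0.069, 0.998, 0.001, -0.005]
force: [-7.9, -1.1, 2.4]
finger_gap: 0.324
gripper_force: 61.6
```

Call:
{"method": "carry_out", "body": {"targets": [[[0,0,0,0,0,0,6],[0,0,0,0,0,0,6],[0,0,0,0,0,0,6],[0,0,0,0,0,0,6],[0,0,-3,0,0,0,6],[0,0,-7,0,0,0,6],[0,0,-11,0,0,0,4],[0,0,-14.5,0,0,0,0],[0,0,-14.5,0,0,0,0],[0,0,-14.5,0,0,0,0],[0,0,-14.5,0,0,0,0]]]}}

```text
t: 20.43
tcp_pos: [0.5231, -0.0889, 0.2111]
tool_rot: [0.069, 0.998, 0.0, 0.0]
force: [-0.0, 0.4, -1.3]
finger_gap: 0.008
gripper_force: 0.0
```

```bash
python3 -c "
from h import *
for q in ((252,57),(250,60)): print(onz('top',(320+(q[0]+.5)/4-.5,130+(q[1]+.5)/4-.5),.14))
print(onz('side',(295+492.5/4-.5,190+62.5/4-.5),.14))
rows((.64,-.31,.21,172.1))"
```

```text
[ 0.63735049 -0.30701692  0.14      ]
[ 0.63511535 -0.30545358  0.14      ]
[ 0.6364762  -0.31272514  0.14      ]
now t 20.43 tcp [ 0.5231 -0.0889  0.2111] yaw 172.1 F [-0.   0.4 -1.3] gap 0.008 gf 0.0
(0.64, -0.31, 0.21, 172.1) -> [-14.62, -20.29, 0.12] [0.0, 0.03, -0.0]
```

Call:
{"method": "carry_out", "body": {"targets": [[[-3,-3,0,0,0,0,0],[-14.3,-20.2,0,0,0,0,0],[-14.3,-20.2,0,0,0,0,0],[-14.3,-20.2,0,0,0,0,0],[-14.3,-20.2,0,0,0,0,0],[-14.3,-20.2,0,0,0,0,0],[-14.3,-20.2,0,0,0,0,0],[-14.3,-20.2,0,0,0,0,0],[-14.3,-20.2,0,0,0,0,0],[-14.3,-20.2,0,0,0,0,0],[-14.3,-20.2,0,0,0,0,0]]]}}

```text
t: 21.35
tcp_pos: [0.6365, -0.3069, 0.2106]
tool_rot: [0.068, 0.998, 0.001, -0.001]
force: [0.4, 0.6, -1.1]
finger_gap: 0.002
gripper_force: 0.0
```

```bash
python3 -c "
from h import *
t=shot('top');s=shot('side');cv2.imwrite('pics/top4.png',t);cv2.imwrite('pics/side4.png',s)
crop(t,220,115,190,115,4,'pics/d1.png');crop(s,260,125,170,125,4,'pics/d2.png')
a=cv2.imread('pics/d1.png');b=cv2.imread('pics/d2.png')
f=lambda i,w:cv2.resize(i,(w,int(i.shape[0]*w/i.shape[1])))
a=f(a,480);b=f(b,420);c=np.zeros((600,800,3),np.uint8)
c[:a.shape[0],:480]=a;c[a.shape[0]:a.shape[0]+b.shape[0],:420]=b[:600-a.shape[0]];cv2.imwrite('pics/d.png',c)
rows((.637,-.309,.165,172.1))"
```

```text
now t 21.45 tcp [ 0.6369 -0.3074  0.2114] yaw 172.17 F [-0.3 -0.7 -0.5] gap 0.003 gf 0.0
(0.637, -0.309, 0.165, 172.1) -> [-0.04, -0.16, 4.64] [0.01, -0.02, 0.07]
```

View pics/d.png

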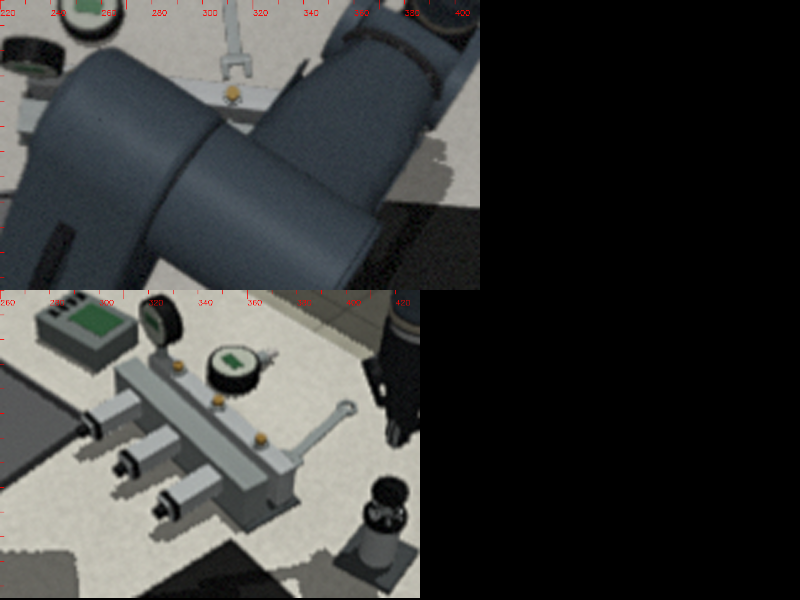

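Side view: all three housings sit flush against the plate. Closed fingertips are at about (420,184) in the full picture, above the pump head. First stroke.

Call:
{"method": "carry_out", "body": {"targets": [[[0,-0.1,3,0,0,0,0],[0,-0.1,5,0,0,0,0],[0,-0.1,6,0,0,0,0],[0,-0.1,6.8,0,0,0,0],[0,-0.1,7.4,0,0,0,0],[0,-0.1,7.7,0,0,0,0],[0,-0.1,7.7,0,0,0,0],[0,-0.1,7.7,0,0,0,0],[0,-0.1,7.7,0,0,0,0],[0,-0.1,7.7,0,0,0,0],[0,-0.1,7.7,0,0,0,0],[0,-0.1,7.7,0,0,0,0]]]}}

```text
t: 22.45
tcp_pos: [0.6373, -0.3097, 0.1348]
tool_rot: [0.069, 0.998, -0.0, 0.0]
force: [-0.8, 2.1, 4.6]
finger_gap: -0.002
gripper_force: 2.0
```

Call:
{"method": "carry_out", "body": {"targets": [[[0,0,0.3,0,0,0,0],[0,0,0.3,0,0,0,0],[0,0,0.3,0,0,0,0]]]}}

```text
t: 22.7
tcp_pos: [0.6375, -0.31, 0.1313]
tool_rot: [0.069, 0.998, -0.0, 0.001]
force: [-0.7, 2.1, 4.7]
finger_gap: -0.002
gripper_force: 2.4
```

Call:
{"method": "carry_out", "body": {"targets": [[[0,0,0.3,0,0,0,0],[0,0,0.3,0,0,0,0],[0,0,0.3,0,0,0,0]]]}}

```text
t: 22.95
tcp_pos: [0.6375, -0.31, 0.1285]
tool_rot: [0.069, 0.998, -0.0, 0.001]
force: [0.3, 2.6, 5.1]
finger_gap: -0.005
gripper_force: 2.7
```

```bash
python3 -c "
from h import *
s=shot('side');cv2.imwrite('pics/side5.png',s)
crop(s,360,150,100,100,5,'pics/e.png');rows()"
```

```text
now t 23.0 tcp [ 0.6375 -0.31    0.1286] yaw 172.09 F [0.5 2.4 5.7] gap -0.0 gf 2.7
```

View pics/e.png

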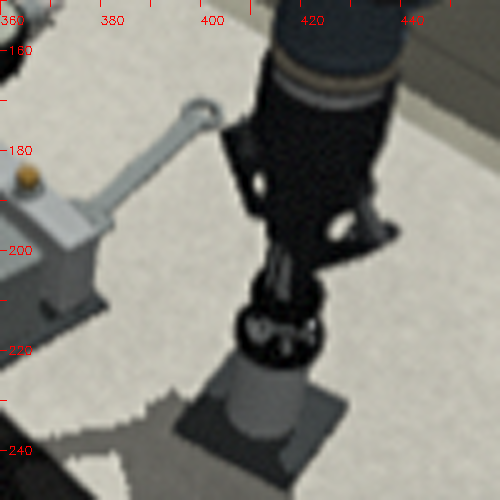

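```bash
python3 -c "
from h import *
p=np.array([.6375,-.31,.1286])
print(proj('side',[p,p-[0,0,.019],[.637,-.309,.14],[.637,-.309,.118],[.637,-.309,.095]]).round(1))
a=cv2.imread('pics/side0.png');b=cv2.imread('pics/side5.png')
x=np.hstack([cv2.resize(np.clip(i[185:235,390:440].astype(float)*2.5,0,255).astype(np.uint8),None,fx=8,fy=8,interpolation=cv2.INTER_CUBIC) for i in(a,b)])
cv2.imwrite('pics/f.png',x)"
```

```text
[[416.6 207. ]
 [415.7 211.3]
 [416.7 204.4]
 [415.7 209.3]
 [414.6 214.3]]
```

View pics/f.png

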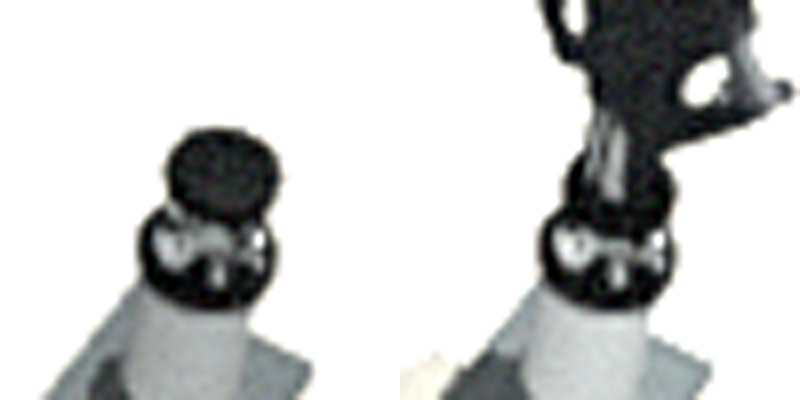

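Contrast crop: the fingertips, at about (416,210), are on the head. The head has gone down only about 1.9 px, or 8 mm, which matches the 6 N reading. I press further.

Call:
{"method": "carry_out", "body": {"targets": [[[0,0,0.4,0,0,0,0],[0,0,0.8,0,0,0,0],[0,0,0.8,0,0,0,0],[0,0,0.8,0,0,0,0]]]}}

```text
t: 23.33
tcp_pos: [0.6375, -0.31, 0.1209]
tool_rot: [0.069, 0.998, -0.0, 0.001]
force: [0.6, 2.7, 6.7]
finger_gap: -0.0
gripper_force: 3.7
```

Call:
{"method": "carry_out", "body": {"targets": [[[0,0,0.3,0,0,0,0],[0,0,0.6,0,0,0,0],[0,0,0.6,0,0,0,0],[0,0,0.6,0,0,0,0]]]}}

```text
t: 23.67
tcp_pos: [0.6375, -0.31, 0.1156]
tool_rot: [0.069, 0.998, -0.0, 0.001]
force: [-2.0, 3.0, 7.9]
finger_gap: -0.001
gripper_force: 4.3
```

Call:
{"method": "carry_out", "body": {"targets": [[[0,0,0.4,0,0,0,0],[0,0,0.6,0,0,0,0],[0,0,0.6,0,0,0,0],[0,0,0.6,0,0,0,0]]]}}

```text
t: 24.0
tcp_pos: [0.6377, -0.3102, 0.1153]
tool_rot: [0.069, 0.998, -0.001, 0.001]
force: [-8.0, 7.0, 29.6]
finger_gap: 0.0
gripper_force: 15.2
```

Call:
{"method": "carry_out", "body": {"targets": [[[0,0,0.2,0,0,0,0],[0,0,0.2,0,0,0,0],[0,0,0.2,0,0,0,0]]]}}

```text
t: 24.25
tcp_pos: [0.6377, -0.3102, 0.1152]
tool_rot: [0.069, 0.998, -0.001, 0.002]
force: [-11.3, 8.9, 37.6]
finger_gap: -0.003
gripper_force: 18.8
```

Call:
{"method": "carry_out", "body": {"targets": [[[0,0,-0.5,0,0,0,0],[0,0,-0.5,0,0,0,0],[0,0,-0.5,0,0,0,0],[0,0,-0.5,0,0,0,0],[0,0,-0.5,0,0,0,0],[0,0,-0.5,0,0,0,0],[0,0,-1.5,0,0,0,0],[0,0,-3,0,0,0,0],[0,0,-4.2,0,0,0,0],[0,0,-4.2,0,0,0,0],[0,0,-4.2,0,0,0,0],[0,0,-4.2,0,0,0,0]]]}}

```text
t: 25.25
tcp_pos: [0.6361, -0.3097, 0.1468]
tool_rot: [0.069, 0.998, 0.0, -0.001]
force: [-0.3, -0.4, 0.1]
finger_gap: -0.002
gripper_force: 0.0
```

Call:
{"method": "carry_out", "body": {"targets": [[[0,0,0,0,0,0,0],[0,0,1,0,0,0,0],[0,0,2,0,0,0,0],[0,0,3,0,0,0,0],[0,0,3.7,0,0,0,0],[0,0,3.8,0,0,0,0],[0,0,3.8,0,0,0,0],[0,0,3.8,0,0,0,0],[0,0,3.8,0,0,0,0],[0,0,3.8,0,0,0,0],[0,0,3.8,0,0,0,0],[0,0,3.8,0,0,0,0]]]}}

```text
t: 26.25
tcp_pos: [0.6377, -0.3105, 0.1154]
tool_rot: [0.069, 0.998, -0.001, 0.001]
force: [-5.6, 4.0, 25.1]
finger_gap: 0.001
gripper_force: 12.6
```

Call:
{"method": "carry_out", "body": {"targets": [[[0,0,0,0,0,0,0],[0,0,0,0,0,0,0],[0,0,0,0,0,0,0],[0,0,0,0,0,0,0],[0,0,0,0,0,0,0],[0,0,-1.5,0,0,0,0],[0,0,-3,0,0,0,0],[0,0,-3.9,0,0,0,0],[0,0,-3.9,0,0,0,0],[0,0,-3.9,0,0,0,0],[0,0,-3.9,0,0,0,0],[0,0,-3.9,0,0,0,0]]]}}

```text
t: 27.25
tcp_pos: [0.6359, -0.3091, 0.1471]
tool_rot: [0.069, 0.998, 0.001, -0.002]
force: [0.7, -0.0, -0.3]
finger_gap: 0.002
gripper_force: 0.0
```

Call:
{"method": "carry_out", "body": {"targets": [[[0,0,0,0,0,0,0],[0,0,1,0,0,0,0],[0,0,2,0,0,0,0],[0,0,3,0,0,0,0],[0,0,3.7,0,0,0,0],[0,0,3.8,0,0,0,0],[0,0,3.8,0,0,0,0],[0,0,3.8,0,0,0,0],[0,0,3.8,0,0,0,0],[0,0,3.8,0,0,0,0],[0,0,3.8,0,0,0,0],[0,0,3.8,0,0,0,0]]]}}

```text
t: 28.25
tcp_pos: [0.6379, -0.3105, 0.1154]
tool_rot: [0.069, 0.998, -0.001, 0.002]
force: [-4.1, 2.7, 21.5]
finger_gap: 0.001
gripper_force: 10.0
```

Call:
{"method": "carry_out", "body": {"targets": [[[0,0,0,0,0,0,0],[0,0,0,0,0,0,0],[0,0,0,0,0,0,0],[0,0,0,0,0,0,0],[0,0,0,0,0,0,0],[0,0,-1.5,0,0,0,0],[0,0,-3,0,0,0,0],[0,0,-6,0,0,0,0],[0,0,-10,0,0,0,2],[0,0,-10,0,0,0,6],[0,0,-10,0,0,0,6],[0,0,-10,0,0,0,6]]]}}

```text
t: 29.25
tcp_pos: [0.6363, -0.3093, 0.21]
tool_rot: [0.069, 0.998, 0.001, -0.001]
force: [0.2, 0.3, -0.7]
finger_gap: 0.566
gripper_force: 0.0
```

```bash
python3 chk.py 6; python3 -c "
from h import *
d=cv2.absdiff(cv2.imread('pics/side4.png'),cv2.imread('pics/side6.png')).max(2)[125:250,260:395]
k,l,st,c=cv2.connectedComponentsWithStats((d>45).astype(np.uint8));print([(int(s[4]),(c[i]+(260,125)).round().tolist()) for i,s in enumerate(st) if i and s[4]>8])
rows((.519,-.088,.21,172.1),(.519,-.088,.0658,172.1))"
```

```text
top [(720, [340.0, 199.0]), (1056, [344.0, 211.0]), (314, [377.0, 217.0]), (316, [408.0, 222.0]), (224, [347.0, 229.0])]
side [(68, [328.0, 222.0]), (754, [396.0, 249.0]), (321, [340.0, 249.0]), (358, [307.0, 269.0]), (301, [367.0, 263.0]), (24, [328.0, 260.0]), (19, [354.0, 273.0]), (341, [388.0, 285.0]), (14, [370.0, 292.0])]
[]
now t 29.35 tcp [ 0.6357 -0.309   0.2086] yaw 172.09 F [0.5 0.5 0.6] gap 0.702 gf 0.0
(0.519, -0.088, 0.21, 172.1) -> [14.6, 20.28, -0.04] [0.12, -0.24, -0.01]
(0.519, -0.088, 0.0658, 172.1) -> [14.54, 20.25, 14.38] [0.12, -0.24, -0.01]
```

Call:
{"method": "carry_out", "body": {"targets": [[[14.5,20.25,0,0,0,0,6],[14.5,20.25,0,0,0,0,6],[14.5,20.25,0,0,0,0,6],[14.5,20.25,0,0,0,0,6],[14.5,20.25,0,0,0,0,6],[14.5,20.25,0,0,0,0,6],[14.5,20.25,0,0,0,0,6],[14.5,20.25,4,0,0,0,6],[14.5,20.25,8,0,0,0,6],[14.5,20.25,8,0,0,0,6],[14.5,20.25,8,0,0,0,6],[14.5,20.25,8,0,0,0,6]]]}}

```text
t: 30.35
tcp_pos: [0.5217, -0.0897, 0.1316]
tool_rot: [0.069, 0.998, -0.0, 0.0]
force: [0.5, -0.1, 0.5]
finger_gap: 0.7
gripper_force: 0.0
```

```bash
python3 -c "
from h import *
rows((.519,-.088,.0650,172.1))"
```

```text
now t 30.35 tcp [ 0.5217 -0.0897  0.1316] yaw 172.08 F [ 0.5 -0.1  0.5] gap 0.7 gf 0.0
(0.519, -0.088, 0.065, 172.1) -> [0.29, 0.13, 6.66] [0.0, 0.0, -0.02]
```

Call:
{"method": "carry_out", "body": {"targets": [[[0.3,0.15,3,0,0,0,6],[0.3,0.15,5.5,0,0,0,6],[0.3,0.15,6.6,0,0,0,6],[0.3,0.15,6.6,0,0,0,6],[0.3,0.15,6.6,0,0,0,2.5],[0.3,0.15,6.6,0,0,0,2.5],[0.3,0.15,6.6,0,0,0,2.5],[0.3,0.15,6.6,0,0,0,2.5],[0.3,0.15,6.6,0,0,0,2.5],[0.3,0.15,6.6,0,0,0,2.5],[0.3,0.15,6.6,0,0,0,2.5]]]}}

```text
t: 31.27
tcp_pos: [0.5186, -0.0874, 0.0655]
tool_rot: [0.069, 0.998, -0.0, 0.0]
force: [1.0, -0.8, -0.7]
finger_gap: 0.294
gripper_force: 0.0
```

Call:
{"method": "carry_out", "body": {"targets": [[[0.8,0,0,0,0,0,2.5],[1.6,0,0,0,0,0,2.5],[2.4,0,0,0,0,0,2.5],[3.2,0,0,0,0,0,2.5],[4.2,0,0,0,0,0,2.5],[5.2,0,0,0,0,0,2.5],[6.5,0,0,0,0,0,2.5],[7.5,0,-1,0,0,0,2.5],[7.5,0,-4,0,0,0,2.5],[7.5,0,-8,0,0,0,2.5],[7.5,0,-8,0,0,0,2.5]]]}}

```text
t: 32.18
tcp_pos: [0.4465, -0.0782, 0.1501]
tool_rot: [0.069, 0.998, -0.002, 0.005]
force: [0.5, -0.1, 1.4]
finger_gap: 0.291
gripper_force: 0.0
```

```bash
cat > tray.py <<'E'
from h import *
import sys
y=np.radians(3.49);c=np.array([.4266,.2803]);ux=np.array([np.cos(y),np.sin(y)]);uy=np.array([-ux[1],ux[0]])
s=c-.018*ux+float(sys.argv[1])*uy
rows((*s.round(4),.15,183.5),(*s.round(4),.035,183.5))
E
python3 tray.py .085
```

```text
now t 32.18 tcp [ 0.4465 -0.0782  0.1501] yaw 172.1 F [ 0.5 -0.1  1.4] gap 0.291 gf 0.0
(np.float64(0.4035), np.float64(0.364), 0.15, 183.5) -> [10.34, 43.21, -0.22] [-0.23, 0.57, -11.4]
(np.float64(0.4035), np.float64(0.364), 0.035, 183.5) -> [10.46, 43.24, 11.28] [-0.23, 0.57, -11.4]
```

The fingers closed to 25 mm with no grip force: the housing droops and the pads passed above it. I reopen and grasp deeper.

Call:
{"method": "carry_out", "body": {"targets": [[[0,0,0,0,0,0,6],[0,0,0,0,0,0,6],[-3.6,0,0,0,0,0,6],[-7.2,0,0,0,0,0,6],[-7.2,0,0,0,0,0,6],[-7.2,0,0,0,0,0,6],[-7.2,0,3,0,0,0,6],[-7.2,0,3,0,0,0,6],[-7.2,0,3,0,0,0,6]]]}}

```text
t: 32.93
tcp_pos: [0.512, -0.0857, 0.1131]
tool_rot: [0.069, 0.998, 0.001, -0.004]
force: [0.2, 0.9, 0.1]
finger_gap: 0.7
gripper_force: 0.0
```

```bash
python3 -c "
from h import *
s=shot('side');cv2.imwrite('pics/side7.png',s)
d=cv2.absdiff(cv2.imread('pics/side4.png'),s).max(2)[125:250,260:395]
k,l,st,c=cv2.connectedComponentsWithStats((d>45).astype(np.uint8));print([(int(s[4]),(c[i]+(260,125)).round().tolist()) for i,s in enumerate(st) if i and s[4]>8])
crop(s,270,135,110,100,6,'pics/g.png')
rows((.5186,-.088,.050,172.1))"
```

```text
[(1471, [337.0, 157.0]), (13, [325.0, 141.0]), (76, [334.0, 206.0]), (1043, [313.0, 232.0]), (287, [386.0, 241.0]), (82, [267.0, 233.0])]
now t 32.98 tcp [ 0.5133 -0.0862  0.1143] yaw 172.09 F [-0.1 -0.9  0.7] gap 0.705 gf 0.0
(0.5186, -0.088, 0.05, 172.1) -> [-0.58, -0.11, 6.42] [0.06, -0.27, -0.01]
```

View pics/g.png

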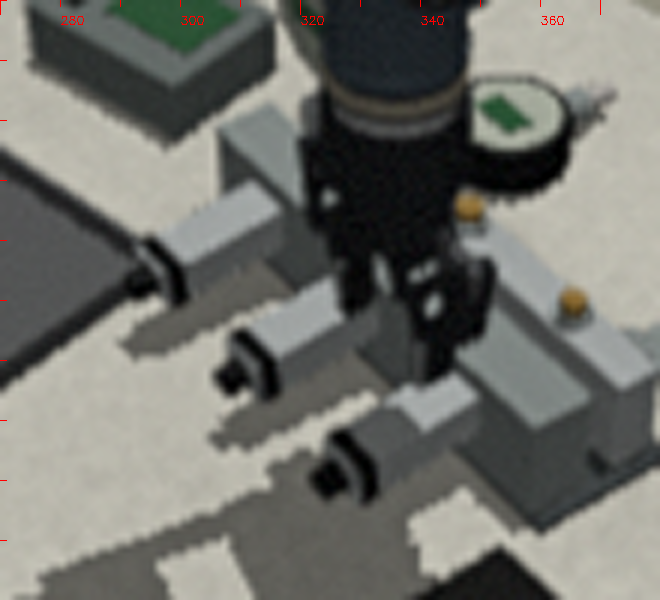

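Side view: all three transmitters are still home, with the third at about (335,208), and the open fingers are straight above it. I descend deeper and grip.

Call:
{"method": "carry_out", "body": {"targets": [[[-0.3,0,3,0,0,0,6],[-0.3,0,5,0,0,0,6],[-0.3,0,6.2,0,0,0,6],[-0.3,0,6.2,0,0,0,6],[-0.3,0,6.2,0,0,0,2.5],[-0.3,0,6.2,0,0,0,2.5],[-0.3,0,6.2,0,0,0,2.5],[-0.3,0,6.2,0,0,0,2.5],[-0.3,0,6.2,0,0,0,2.5],[-0.3,0,6.2,0,0,0,2.5],[-0.3,0,6.2,0,0,0,2.5]]]}}

```text
t: 33.9
tcp_pos: [0.5191, -0.0877, 0.0544]
tool_rot: [0.069, 0.998, -0.0, 0.001]
force: [-1.0, -0.5, 6.8]
finger_gap: 0.352
gripper_force: 60.3
```

Call:
{"method": "carry_out", "body": {"targets": [[[0.8,0,-0.1,0,0,0,2.5],[1.6,0,-0.1,0,0,0,2.5],[2.4,0,-0.1,0,0,0,2.5],[3.2,0,-0.1,0,0,0,2.5],[4.2,0,-0.1,0,0,0,2.5],[5.2,0,-0.1,0,0,0,2.5],[6.5,0,-0.1,0,0,0,2.5],[7.5,0,-1,0,0,0,2.5],[7.5,0,-4,0,0,0,2.5],[7.5,0,-8,0,0,0,2.5],[7.5,0,-10,0,0,0,2.5],[7.5,0,-10,0,0,0,2.5]]]}}

```text
t: 34.9
tcp_pos: [0.4458, -0.0778, 0.1567]
tool_rot: [0.069, 0.998, -0.001, 0.004]
force: [1.3, -0.4, -1.9]
finger_gap: 0.352
gripper_force: 60.3
```

```bash
python3 tray.py .085
```

```text
now t 34.9 tcp [ 0.4458 -0.0778  0.1567] yaw 172.1 F [ 1.3 -0.4 -1.9] gap 0.352 gf 60.3
(np.float64(0.4035), np.float64(0.364), 0.15, 183.5) -> [10.26, 43.18, 0.49] [-0.18, 0.44, -11.4]
(np.float64(0.4035), np.float64(0.364), 0.035, 183.5) -> [10.36, 43.21, 11.99] [-0.18, 0.44, -11.4]
```

Call:
{"method": "carry_out", "body": {"targets": [[[10.3,43.2,0,0,0,-11.4,2.5],[10.3,43.2,0,0,0,-11.4,2.5],[10.3,43.2,0,0,0,-11.4,2.5],[10.3,43.2,0,0,0,-11.4,2.5],[10.3,43.2,0,0,0,-11.4,2.5],[10.3,43.2,0,0,0,-11.4,2.5],[10.3,43.2,0,0,0,-11.4,2.5],[10.3,43.2,0,0,0,-11.4,2.5],[10.3,43.2,0,0,0,-11.4,2.5],[10.3,43.2,0,0,0,-11.4,2.5],[10.3,43.2,0,0,0,-11.4,2.5],[10.3,43.2,0,0,0,-11.4,2.5]]]}}

```text
t: 35.9
tcp_pos: [0.4002, 0.3696, 0.1518]
tool_rot: [-0.033, 0.999, 0.001, 0.0]
force: [-0.1, -0.1, -2.1]
finger_gap: 0.349
gripper_force: 60.5
```

Call:
{"method": "carry_out", "body": {"targets": [[[0,0,3,0,0,0,2.5],[0,0,6,0,0,0,2.5],[0,0,8,0,0,0,2.5],[0,0,8,0,0,0,2.5],[0,0,8,0,0,0,2.5],[0,0,8,0,0,0,2.5]]]}}

```text
t: 36.4
tcp_pos: [0.4017, 0.3646, 0.0734]
tool_rot: [-0.03, 1.0, -0.0, -0.0]
force: [-0.1, 0.3, -1.8]
finger_gap: 0.351
gripper_force: 60.5
```

```bash
python3 tray.py .085
```

```text
now t 36.4 tcp [0.4017 0.3646 0.0734] yaw -176.54 F [-0.1  0.3 -1.8] gap 0.351 gf 60.5
(np.float64(0.4035), np.float64(0.364), 0.15, 183.5) -> [-0.17, -0.07, -7.66] [-0.0, -0.0, -0.04]
(np.float64(0.4035), np.float64(0.364), 0.035, 183.5) -> [-0.17, -0.07, 3.84] [-0.0, -0.0, -0.04]
```

Call:
{"method": "carry_out", "body": {"targets": [[[-0.1,0,2,0,0,0,2.5],[-0.1,0,3.5,0,0,0,2.5],[-0.1,0,4.2,0,0,0,2.5],[-0.1,0,4.5,0,0,0,2.5],[-0.1,0,4.5,0,0,0,2.5]]]}}

```text
t: 36.82
tcp_pos: [0.4036, 0.3651, 0.0296]
tool_rot: [-0.031, 1.0, 0.0, 0.001]
force: [0.4, -2.5, 3.5]
finger_gap: 0.351
gripper_force: 61.2
```

Call:
{"method": "carry_out", "body": {"targets": [[[0,0,0,0,0,0,5.5],[0,0,0,0,0,0,5.5],[0,0,0,0,0,0,5.5],[0,0,0,0,0,0,5.5],[0,0,-3,0,0,0,5.5],[0,0,-7,0,0,0,6],[0,0,-11,0,0,0,6],[0,0,-15,0,0,0,6],[0,0,-15,0,0,0,6],[0,0,-15,0,0,0,6]]]}}

```text
t: 37.65
tcp_pos: [0.4041, 0.3662, 0.1812]
tool_rot: [-0.031, 1.0, 0.002, 0.003]
force: [-0.9, -0.3, 0.6]
finger_gap: 0.705
gripper_force: 0.0
```

```bash
python3 -c "
from h import *
rows((.53,.0061,.18,172.1),(.53,.0061,.11,172.1))"
```

```text
now t 37.65 tcp [0.4041 0.3662 0.1812] yaw -176.5 F [-0.9 -0.3  0.6] gap 0.705 gf 0.0
(0.53, 0.0061, 0.18, 172.1) -> [-10.37, -36.71, 0.06] [0.22, 0.34, 11.41]
(0.53, 0.0061, 0.11, 172.1) -> [-10.32, -36.73, 7.06] [0.22, 0.34, 11.41]
```

Call:
{"method": "carry_out", "body": {"targets": [[[-10.4,-36.7,0,0,0,11.4,6],[-10.4,-36.7,0,0,0,11.4,6],[-10.4,-36.7,0,0,0,11.4,6],[-10.4,-36.7,0,0,0,11.4,6],[-10.4,-36.7,0,0,0,11.4,6],[-10.4,-36.7,0,0,0,11.4,6],[-10.4,-36.7,0,0,0,11.4,6],[-10.4,-36.7,0,0,0,11.4,6],[-10.4,-36.7,0,0,0,11.4,6],[-10.4,-36.7,3,0,0,11.4,6],[-10.4,-36.7,6,0,0,11.4,6],[-10.4,-36.7,6,0,0,11.4,6]]]}}

```text
t: 38.65
tcp_pos: [0.5239, 0.0046, 0.1123]
tool_rot: [0.07, 0.997, 0.001, -0.007]
force: [-1.6, 1.8, 0.1]
finger_gap: 0.701
gripper_force: 0.0
```

Call:
{"method": "carry_out", "body": {"targets": [[[0,0,0,0,0,0,6],[0,0,0,0,0,0,6],[0,0,0,0,0,0,6],[0,0,0,0,0,0,6]]]}}

```text
t: 38.98
tcp_pos: [0.5295, 0.0056, 0.1196]
tool_rot: [0.068, 0.998, -0.0, 0.001]
force: [0.2, -0.4, -0.1]
finger_gap: 0.705
gripper_force: 0.0
```

```bash
python3 -c "
from h import *
rows((.53,.0061,.053,172.1))"
```

```text
now t 38.98 tcp [0.5295 0.0056 0.1196] yaw 172.17 F [ 0.2 -0.4 -0.1] gap 0.705 gf 0.0
(0.53, 0.0061, 0.053, 172.1) -> [-0.02, 0.05, 6.66] [-0.01, 0.16, 0.07]
```

Call:
{"method": "carry_out", "body": {"targets": [[[0,0,3,0,0,0,6],[0,0,5,0,0,0,6],[0,0,6.6,0,0,0,6],[0,0,6.6,0,0,0,6],[0,0,6.6,0,0,0,2.5],[0,0,6.6,0,0,0,2.5],[0,0,6.6,0,0,0,2.5],[0,0,6.6,0,0,0,2.5],[0,0,6.6,0,0,0,2.5],[0,0,6.6,0,0,0,2.5],[0,0,6.6,0,0,0,2.5]]]}}

```text
t: 39.9
tcp_pos: [0.5297, 0.0052, 0.0535]
tool_rot: [0.069, 0.998, -0.0, 0.001]
force: [-0.2, 2.2, 7.3]
finger_gap: 0.358
gripper_force: 60.9
```

Call:
{"method": "carry_out", "body": {"targets": [[[0.8,0,-0.1,0,0,0,2.5],[1.6,0,-0.1,0,0,0,2.5],[2.4,0,-0.1,0,0,0,2.5],[3.2,0,-0.1,0,0,0,2.5],[4.2,0,-0.1,0,0,0,2.5],[5.2,0,-0.1,0,0,0,2.5],[6.5,0,-0.1,0,0,0,2.5],[7.5,0,-1,0,0,0,2.5],[7.5,0,-4,0,0,0,2.5],[7.5,0,-8,0,0,0,2.5],[7.5,0,-10,0,0,0,2.5],[7.5,0,-10,0,0,0,2.5]]]}}

```text
t: 40.9
tcp_pos: [0.4565, 0.015, 0.1565]
tool_rot: [0.069, 0.998, -0.001, 0.005]
force: [0.1, 0.4, -2.0]
finger_gap: 0.353
gripper_force: 60.0
```

```bash
python3 tray.py 0
```

```text
now t 40.9 tcp [0.4565 0.015  0.1565] yaw 172.11 F [ 0.1  0.4 -2. ] gap 0.353 gf 60.0
(np.float64(0.4086), np.float64(0.2792), 0.15, 183.5) -> [8.38, 25.51, 0.55] [-0.1, 0.54, -11.39]
(np.float64(0.4086), np.float64(0.2792), 0.035, 183.5) -> [8.49, 25.52, 12.05] [-0.1, 0.54, -11.39]
```

Call:
{"method": "carry_out", "body": {"targets": [[[8.4,25.5,0,0,0,-11.4,2.5],[8.4,25.5,0,0,0,-11.4,2.5],[8.4,25.5,0,0,0,-11.4,2.5],[8.4,25.5,0,0,0,-11.4,2.5],[8.4,25.5,0,0,0,-11.4,2.5],[8.4,25.5,0,0,0,-11.4,2.5],[8.4,25.5,0,0,0,-11.4,2.5],[8.4,25.5,3,0,0,-11.4,2.5],[8.4,25.5,6,0,0,-11.4,2.5],[8.4,25.5,8,0,0,-11.4,2.5],[8.4,25.5,8,0,0,-11.4,2.5],[8.4,25.5,8,0,0,-11.4,2.5]]]}}

```text
t: 41.9
tcp_pos: [0.4046, 0.2789, 0.071]
tool_rot: [-0.031, 1.0, -0.001, -0.002]
force: [0.6, 0.0, -1.3]
finger_gap: 0.352
gripper_force: 60.1
```

Call:
{"method": "carry_out", "body": {"targets": [[[0,0,0,0,0,0,2.5],[0,0,0,0,0,0,2.5],[0,0,0,0,0,0,2.5]]]}}

```text
t: 42.15
tcp_pos: [0.4072, 0.2797, 0.0735]
tool_rot: [-0.03, 1.0, 0.0, 0.001]
force: [-0.6, -0.3, -1.0]
finger_gap: 0.352
gripper_force: 60.2
```

```bash
python3 tray.py 0
```

```text
now t 42.15 tcp [0.4072 0.2797 0.0735] yaw -176.53 F [-0.6 -0.3 -1. ] gap 0.352 gf 60.2
(np.float64(0.4086), np.float64(0.2792), 0.15, 183.5) -> [-0.15, -0.05, -7.65] [0.05, 0.15, -0.03]
(np.float64(0.4086), np.float64(0.2792), 0.035, 183.5) -> [-0.12, -0.06, 3.85] [0.05, 0.15, -0.03]
```

Call:
{"method": "carry_out", "body": {"targets": [[[-0.1,0,2,0,0,0,2.5],[-0.1,0,3.5,0,0,0,2.5],[-0.1,0,4.2,0,0,0,2.5],[-0.1,0,4.5,0,0,0,2.5],[-0.1,0,4.5,0,0,0,2.5]]]}}

```text
t: 42.57
tcp_pos: [0.4083, 0.2797, 0.0283]
tool_rot: [-0.03, 1.0, 0.0, 0.001]
force: [0.0, 0.0, 6.5]
finger_gap: 0.353
gripper_force: 61.1
```

Call:
{"method": "carry_out", "body": {"targets": [[[0,0,0,0,0,0,5.5],[0,0,0,0,0,0,5.5],[0,0,0,0,0,0,5.5],[0,0,0,0,0,0,5.5],[0,0,-3,0,0,0,5.5],[0,0,-7,0,0,0,6],[0,0,-11,0,0,0,6],[0,0,-15,0,0,0,6],[0,0,-15,0,0,0,6],[0,0,-15,0,0,0,6]]]}}

```text
t: 43.4
tcp_pos: [0.4088, 0.2803, 0.1797]
tool_rot: [-0.031, 1.0, 0.001, 0.003]
force: [-0.2, -0.4, -0.8]
finger_gap: 0.702
gripper_force: 0.0
```

```bash
python3 -c "
from h import *
rows((.543,.0998,.18,172.1),(.543,.0998,.11,172.1))"
```

```text
now t 43.4 tcp [0.4088 0.2803 0.1797] yaw -176.5 F [-0.2 -0.4 -0.8] gap 0.702 gf 0.0
(0.543, 0.0998, 0.18, 172.1) -> [-12.29, -18.84, 0.01] [0.15, 0.35, 11.4]
(0.543, 0.0998, 0.11, 172.1) -> [-12.25, -18.85, 7.01] [0.15, 0.35, 11.4]
```

Call:
{"method": "carry_out", "body": {"targets": [[[-9,-18.8,0,0,0,11.4,6],[-9,-18.8,0,0,0,11.4,6],[-9,-18.8,0,0,0,11.4,6],[-9,-18.8,0,0,0,11.4,6],[-9,-18.8,0,0,0,11.4,6],[-9,-18.8,0,0,0,11.4,6],[-11,-18.8,0,0,0,11.4,6],[-12.2,-18.8,2,0,0,11.4,6],[-12.2,-18.8,5,0,0,11.4,6],[-12.2,-18.8,6,0,0,11.4,6],[-12.2,-18.8,6,0,0,11.4,6],[-12.2,-18.8,6,0,0,11.4,6]]]}}

```text
t: 44.4
tcp_pos: [0.5387, 0.0997, 0.1158]
tool_rot: [0.069, 0.998, -0.0, -0.002]
force: [0.2, 0.6, 0.2]
finger_gap: 0.699
gripper_force: 0.0
```

Call:
{"method": "carry_out", "body": {"targets": [[[0,0,0,0,0,0,6],[0,0,0,0,0,0,6],[0,0,0,0,0,0,6]]]}}

```text
t: 44.65
tcp_pos: [0.5411, 0.0996, 0.1185]
tool_rot: [0.069, 0.998, 0.0, 0.001]
force: [-0.3, 0.2, 0.3]
finger_gap: 0.701
gripper_force: 0.0
```

```bash
python3 -c "
from h import *
rows((.543,.0998,.053,172.1))"
```

```text
now t 44.65 tcp [0.5411 0.0996 0.1185] yaw 172.11 F [-0.3  0.2  0.3] gap 0.701 gf 0.0
(0.543, 0.0998, 0.053, 172.1) -> [-0.17, 0.05, 6.55] [0.02, 0.13, 0.01]
```

Call:
{"method": "carry_out", "body": {"targets": [[[-0.1,0,3,0,0,0,6],[-0.1,0,5,0,0,0,6],[-0.1,0,6.5,0,0,0,6],[-0.1,0,6.5,0,0,0,6],[-0.1,0,6.5,0,0,0,2.5],[-0.1,0,6.5,0,0,0,2.5],[-0.1,0,6.5,0,0,0,2.5],[-0.1,0,6.5,0,0,0,2.5],[-0.1,0,6.5,0,0,0,2.5],[-0.1,0,6.5,0,0,0,2.5],[-0.1,0,6.5,0,0,0,2.5]]]}}

```text
t: 45.57
tcp_pos: [0.5425, 0.0994, 0.0533]
tool_rot: [0.069, 0.998, 0.0, 0.001]
force: [-1.0, 1.1, 5.3]
finger_gap: 0.352
gripper_force: 60.9
```

Call:
{"method": "carry_out", "body": {"targets": [[[0.8,0,-0.1,0,0,0,2.5],[1.6,0,-0.1,0,0,0,2.5],[2.4,0,-0.1,0,0,0,2.5],[3.2,0,-0.1,0,0,0,2.5],[4.2,0,-0.1,0,0,0,2.5],[5.2,0,-0.1,0,0,0,2.5],[6.5,0,-0.1,0,0,0,2.5],[7.5,0,-1,0,0,0,2.5],[7.5,0,-4,0,0,0,2.5],[7.5,0,-8,0,0,0,2.5],[7.5,0,-10,0,0,0,2.5],[7.5,0,-10,0,0,0,2.5]]]}}

```text
t: 46.57
tcp_pos: [0.4695, 0.1098, 0.1568]
tool_rot: [0.069, 0.998, 0.0, 0.005]
force: [1.0, 0.6, -1.1]
finger_gap: 0.352
gripper_force: 60.1
```

```bash
python3 tray.py -.085
```

```text
now t 46.57 tcp [0.4695 0.1098 0.1568] yaw 172.12 F [ 1.   0.6 -1.1] gap 0.352 gf 60.1
(np.float64(0.4138), np.float64(0.1944), 0.15, 183.5) -> [6.69, 7.61, 0.62] [0.02, 0.56, -11.38]
(np.float64(0.4138), np.float64(0.1944), 0.035, 183.5) -> [6.8, 7.6, 12.12] [0.02, 0.56, -11.38]
```

Call:
{"method": "carry_out", "body": {"targets": [[[6.7,7.6,0,0,0,-11.4,2.5],[6.7,7.6,0,0,0,-11.4,2.5],[6.7,7.6,0,0,0,-11.4,2.5],[6.7,7.6,0,0,0,-11.4,2.5],[6.7,7.6,3,0,0,-11.4,2.5],[6.7,7.6,6,0,0,-11.4,2.5],[6.7,7.6,8,0,0,-11.4,2.5],[6.7,7.6,8,0,0,-11.4,2.5],[6.7,7.6,8,0,0,-11.4,2.5],[6.7,7.6,8,0,0,-11.4,2.5]]]}}

```text
t: 47.4
tcp_pos: [0.4119, 0.1938, 0.0727]
tool_rot: [-0.03, 1.0, 0.0, 0.0]
force: [-0.1, -0.8, -0.4]
finger_gap: 0.352
gripper_force: 60.1
```

```bash
python3 tray.py -.085
```

```text
now t 47.4 tcp [0.4119 0.1938 0.0727] yaw -176.53 F [-0.1 -0.8 -0.4] gap 0.352 gf 60.1
(np.float64(0.4138), np.float64(0.1944), 0.15, 183.5) -> [-0.2, 0.05, -7.73] [0.0, 0.04, -0.03]
(np.float64(0.4138), np.float64(0.1944), 0.035, 183.5) -> [-0.19, 0.05, 3.77] [0.0, 0.04, -0.03]
```

Call:
{"method": "carry_out", "body": {"targets": [[[-0.1,0,2,0,0,0,2.5],[-0.1,0,3.5,0,0,0,2.5],[-0.1,0,4.1,0,0,0,2.5],[-0.1,0,4.4,0,0,0,2.5],[-0.1,0,4.4,0,0,0,2.5]]]}}

```text
t: 47.82
tcp_pos: [0.4134, 0.1941, 0.0292]
tool_rot: [-0.031, 1.0, 0.0, 0.001]
force: [0.1, -0.8, 4.4]
finger_gap: 0.353
gripper_force: 60.8
```

Call:
{"method": "carry_out", "body": {"targets": [[[0,0,0,0,0,0,5.5],[0,0,0,0,0,0,5.5],[0,0,0,0,0,0,5.5],[0,0,0,0,0,0,5.5],[0,0,-3,0,0,0,5.5],[0,0,-7,0,0,0,6],[0,0,-11,0,0,0,6],[0,0,-15,0,0,0,6],[0,0,-15,0,0,0,6]]]}}

```text
t: 48.57
tcp_pos: [0.4166, 0.1952, 0.1848]
tool_rot: [-0.031, 1.0, 0.001, 0.007]
force: [0.4, 0.5, -0.4]
finger_gap: 0.7
gripper_force: 0.0
```

Call:
{"method": "carry_out", "body": {"targets": [[[0,-35,0,0,0,0,6],[0,-35,0,0,0,0,6],[0,-35,0,0,0,0,6],[0,-35,0,0,0,0,6],[0,-35,0,0,0,0,6],[0,-35,0,0,0,0,6],[0,-35,0,0,0,0,6],[0,-35,0,0,0,0,6],[0,-35,0,0,0,0,6],[0,-35,0,0,0,0,6],[0,-35,0,0,0,0,6]]]}}

```text
t: 49.48
tcp_pos: [0.4331, -0.1558, 0.1779]
tool_rot: [-0.029, 1.0, 0.0, -0.0]
force: [1.2, 0.1, -0.5]
finger_gap: 0.706
gripper_force: 0.0
```

```bash
python3 -c "
from h import *
t=shot('top');s=shot('side')
crop(t,130,110,210,160,2,'pics/h1.png');crop(s,195,125,190,115,4,'pics/h2.png')
a=cv2.imread('pics/h1.png');b=cv2.imread('pics/h2.png');b=cv2.resize(b,(460,278));a=cv2.resize(a,(420,320))
c=np.zeros((600,480,3),np.uint8);c[:320,:420]=a;c[320:598,:460]=b;cv2.imwrite('pics/h.png',c)
rows()"
```

```text
now t 49.58 tcp [ 0.4327 -0.1538  0.1779] yaw -176.48 F [ 0.4  0.5 -0.8] gap 0.705 gf 0.0
```

View pics/h.png

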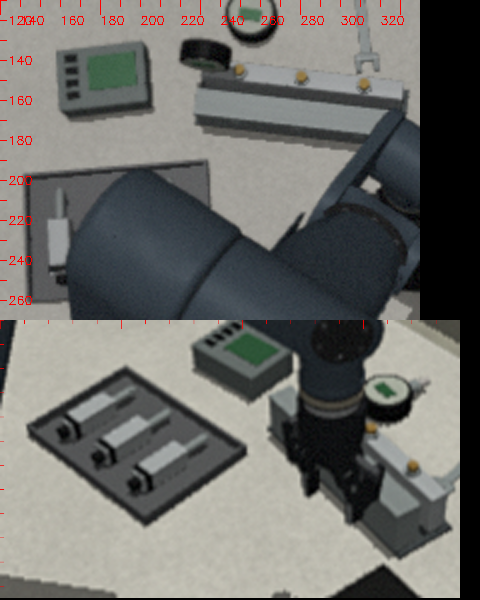

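All three lie flat inside the tray: side crop at (95,410), (130,440) and (165,465), top view at (160,240). The manifold is empty and the bystanders are in place. Handing in.

```bash
python3 -c "
from station import sign_off
print(sign_off())"
```

```text
the job is handed in; nothing more can be done
None
```

I pressed all three transmitters home, gave the pump three held full strokes, laid the transmitters flat in the tray and handed the job in at about 50 s; the bystanders were not touched, and the hand-in gave no verdict.

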